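Two-point check of a bag weigher with saddle weights

ROBOT

A 7-joint arm with a two-finger parallel gripper is mounted at the origin on the work surface. World frame = base frame: x ahead of the robot, y to its left, z up, the work surface at z = 0. Lengths are in mm, angles in rad, forces in N, time in s.
With the tool pointing down it reaches from about 400 to 925 mm from the base axis. Payload 5.6 kg.
Tool frame: the origin (TCP) lies at the very end of the fingers, on their centre line; the grasp point (between the pads) lies robot.tcp_to_grasp behind it (robot.tcp_to_grasp is the distance from the TCP to the grasp point, in mm); z points along the fingers, y is the direction in which the jaws open and shut (so a half turn about z gives the same grasp; the last joint's range is limited). The gripper opens to 85 mm and grips with 20 to 120 N. Pads are 22 mm wide; open, the fingers measure 114 mm over their backs; the gripper's body (76 mm by 85 mm) begins 54 mm behind the grasp point. The pads swing forward as they close: fully open they stand 13 mm farther back than shut.
Start: joints at [1.281, 0.468, -0.012, 1.603, 0.006, 1.071, -0.056], TCP at [158.753, -630.323, 193.59] pointing down, gripper open.
Joint ranges: [-2.53, 2.53], [-0.31, 2.02], [-1.57, 1.55], [0.28, 2.44], [-1.29, 4.43], [0.15, 1.84], [-2.92, 2.92]. Speed limits (rad/s): [2.57, 2.57, 3.14, 3.14, 3.14, 3.14, 3.14].

INTERFACE

Orientations are given as a unit quaternion [x, y, z, w].
In Python, from plant import robot gives the robot as it stands. The module is installed in compiled form; this text tells all that it offers.
- The arm moves only by the tool step_arm, never from a script. Its argument "motion" is a list of rows, each an object with "rotation": the turn, a rotation vector about the world's x, y, z in degrees, a list of three; "linear": the shift along the world's x, y, z in m, a list of three; "grip": the gripper command: -1 is fully open, 1 is shut, values between are in proportion. A call has 1 to 10 rows; each row shifts and turns the commanded pose from where the row before left it; what a row does not reach is not made up. A row lasts 1/12 s, in which the tool goes at most 41.7 mm and 7.16 degrees, less where a joint would pass 70% of its speed; a pose out of reach is approached as far as the arm can. A call with a gripper value outside its range is refused whole. The fingers move at their own pace and stop on an object; "force" is the grip in N (left out, the last holds). Time passes only in rows, so rows that do not move let the fingers close. It gives the time, the measured TCP pose, the force and the opening at its end, in the units of the state.
- robot.read_state(): the state, without advancing time (a new reading comes with each control period).
- robot.get_image(name): name is "side" or "top" or "wrist"; returns a dict with "pixels" (384x512x3 uint8, red, green, blue), "depth" (384x512 float32, mm along the optical axis (not along the pixel's ray), 0 where there is no reading), "fx", "fy", "cx", "cy" (pixels), "k1" (the pictures are not rectified: a ray, as slopes to the right and down, at radius r is drawn at 1 + k1 r^2 times it, then the intrinsics apply), "R" (3x3) and "t" (3): a world point X has camera coordinates R X + t; the wrist camera has in their place "mount" (4x4, takes a point from camera to tool coordinates, whose origin is the TCP and whose axes are the flange's). Camera axes: x right, y down, z forward; pixel columns grow to the right and rows downward; lengths in mm; the calibration is good to about 2 mm. A picture is of the moment at which its call begins: read the wrist's pose just before it.
- robot.close_job(): hands the job in, once; it reports no verdict.
Trained networks look in the newest picture that a camera, given by its name, has taken for a name from the list of things; names that differ only in an ending like _2 or _b are one class to them, and where a whole thing is asked for, a point or a joint stands for the part that bears it (a point fixed in the world has none). Each returns a list of dicts, best first, with "conf" (0 to 1); they miss things now and then, are a little off and sometimes report something else, mostly with a low value. They report only what shows in the picture. A call takes as long as a camera call. They do not tell look-alikes from the thing itself.
- robot.find_in(label, camera): "rect" ([left, top, right, bottom] in pixels, round what is visible of it).
- robot.landmark_of(label, camera): "xy" ([column, row] in pixels: a listed point, or the origin of a listed thing).
The state is a dict: "time": time; "q": joint angles; "qvel": joint speeds; "joint_torque": joint torques, N m; "tcp_pos": TCP position; "eef_rot": TCP orientation; "contact_force": force on the tool from outside, world axes, zero at the start; "moment": the same for the moment, N m; "finger_gap": finger opening in mm.
Only numpy, scipy, OpenCV 4.12 (cv2) and the standard library are available. Lean on these libraries where they do the work, as an engineer would, in place of code of your own. Each camera call takes 0.05 s, during which the arm holds its last target.

TASK

Calibrate the bag weigher: with its bar empty, press the blue zero key just until you feel it click and let it up, hang every check weight from the tray astride the weigh bar so that all hang freely, then press the green accept key in the same way, just to the click. Do not bear down on either key past its click, do not press the red stop key, press zero only with the bar empty and accept only with all the weights hanging, and leave the other things on the bench where they are. Finish by standing all the weights upright in the tray again, both keys up.

Things in the scene. Friction and masses are not known exactly. Their poses are not given: they have to be found in the camera images.
- weigher: Bench bag weigher, fixed; place and yaw vary. White housing 270 (x) x 320 (y) x 50 mm high; origin at the centre of its underside, keypad at its front (-x). In its frame: keys at x = -85 mm; a low display between keys and bar, up to 75 mm above the table; two posts 16 mm thick at x = +60, y = -140 and +140 mm, 198 mm high, carry the weigh bar.
- bar_mid (a point): Middle of the weigh bar's centre line: a round steel bar 14 mm thick, along the weigher's y axis, centre line 180 mm above the table, 60 mm behind the weigher's centre, clear for about 125 mm either way from here. Axes as the weigher's.
- zero_key_top (a point): Centre of the top of the blue zero key: a round rubber-dome cap 20 mm across, its flat top 13.5 mm above the housing (63.5 mm above the table), pressed straight down. Keys stand in a row along the weigher's y, 60 mm apart.
- accept_key_top (a point): Centre of the top of the green accept key (the middle one), the same kind and height.
- stop_key_top (a point): Centre of the top of the red stop key, the same kind and height, 60 mm to the weigher's -y of the green one. Not to be pressed.
- zero_key (a joint): How far the blue key is down, m: 0 up, 0.0055 at its end stop. Its force rises from 1 N to a peak of 6.5 N at 1.2 mm, drops (the click) to 2.3 N at 3.5 mm, then rises again: 6 N at 4.5 mm, 9 N at 4.8 mm. The click is made from 2.4 mm on; past 4.7 mm is bearing down. It comes up by itself.
- accept_key (a joint): How far the green key is down, m; same behaviour as the blue key.
- stop_key (a joint): How far the red key is down, m; same behaviour.
- tray: Aluminium instrument tray, loose, 0.7 kg, 210 (x) x 260 (y) mm outside, walls 4 mm thick and 16 mm high, floor 4 mm thick; origin at the centre of its underside. The weights (2 or 3 are there at a start) start standing in it.
- weight1: Steel saddle weight, 0.33 kg, one of four alike, of which 2 or 3 are there (None: absent). Origin between its feet, z up. Inverted U: two legs 8 mm thick along x, 52 mm over their outer faces, 36 mm clear between, 40 mm wide (y); top of the bridge 68 mm above the feet. On it a black grip 16 mm thick (x), 26 mm wide (y), 44 mm tall: 112 mm in all. Hung, the bar runs along its y.
- weight1_saddle (a point): The seat of this weight, 51 mm above its feet on its middle line: where two 45 degree faces under the bridge, forming an inverted V, come to rest on the bar. It lies on the bar's centre line when the weight hangs properly.
- weight2: Steel saddle weight, 0.33 kg, one of four alike, of which 2 or 3 are there (None: absent). Origin between its feet, z up. Inverted U: two legs 8 mm thick along x, 52 mm over their outer faces, 36 mm clear between, 40 mm wide (y); top of the bridge 68 mm above the feet. On it a black grip 16 mm thick (x), 26 mm wide (y), 44 mm tall: 112 mm in all. Hung, the bar runs along its y.
- weight2_saddle (a point): The seat of this weight, 51 mm above its feet on its middle line: where two 45 degree faces under the bridge, forming an inverted V, come to rest on the bar. It lies on the bar's centre line when the weight hangs properly.
- weight3: Steel saddle weight, 0.33 kg, one of four alike, of which 2 or 3 are there (None: absent). Origin between its feet, z up. Inverted U: two legs 8 mm thick along x, 52 mm over their outer faces, 36 mm clear between, 40 mm wide (y); top of the bridge 68 mm above the feet. On it a black grip 16 mm thick (x), 26 mm wide (y), 44 mm tall: 112 mm in all. Hung, the bar runs along its y.
- weight3_saddle (a point): The seat of this weight, 51 mm above its feet on its middle line: where two 45 degree faces under the bridge, forming an inverted V, come to rest on the bar. It lies on the bar's centre line when the weight hangs properly.
- weight4: Steel saddle weight, 0.33 kg, one of four alike, of which 2 or 3 are there (None: absent). Origin between its feet, z up. Inverted U: two legs 8 mm thick along x, 52 mm over their outer faces, 36 mm clear between, 40 mm wide (y); top of the bridge 68 mm above the feet. On it a black grip 16 mm thick (x), 26 mm wide (y), 44 mm tall: 112 mm in all. Hung, the bar runs along its y.
- weight4_saddle (a point): The seat of this weight, 51 mm above its feet on its middle line: where two 45 degree faces under the bridge, forming an inverted V, come to rest on the bar. It lies on the bar's centre line when the weight hangs properly.
- tape_roll: Bystander, leave alone: roll of white tape, 60 mm across, 19 mm high, on the weigher's housing behind the bar. Origin at its underside's centre.
- haemostat: Bystander, leave alone: steel clamp about 140 mm long, lying flat. Origin at its underside's centre.
- spray_bottle: Bystander, leave alone: white bottle with blue cap, 64 mm across, 170 mm high. Origin at its underside's centre.
- kidney_bowl: Bystander, leave alone: round steel bowl 100 mm across, 40 mm high. Origin at its underside's centre.
- tube_rack: Bystander, leave alone: white rack with capped tubes, 50 x 150 mm, 100 mm high. Origin at its underside's centre.
- penlight: Bystander, leave alone: metal penlight 110 mm long, 14 mm thick. Origin at its underside's centre.
Not all that is in view belongs to the job. What is shaped like the weight4 but orange is not meant.

How it is judged (in metres and radians):
On the way, in this order (a step that is already met when the one before it is completed fails the run):
1. the blue zero key is pressed to its click with the bar empty (value of joint zero_key above 0.0024 m and not (distance between weight1_saddle and bar_mid below 0.14 m) and not (distance between weight2_saddle and bar_mid below 0.14 m) and not (distance between weight3_saddle and bar_mid below 0.14 m) and not (distance between weight4_saddle and bar_mid below 0.14 m)), for 0.05 s.
2. every weight hangs freely astride the bar, keys up (x of weight1_saddle in the frame of bar_mid between -0.007 and 0.007 m and z of weight1_saddle in the frame of bar_mid between -0.007 and 0.007 m and y of weight1_saddle in the frame of bar_mid between -0.125 and 0.125 m and angle between each of weight1, weight2, weight3, weight4's own z axis and vertical below 0.25 rad and x of weight2_saddle in the frame of bar_mid between -0.007 and 0.007 m and z of weight2_saddle in the frame of bar_mid between -0.007 and 0.007 m and y of weight2_saddle in the frame of bar_mid between -0.125 and 0.125 m and x of weight3_saddle in the frame of bar_mid between -0.007 and 0.007 m and z of weight3_saddle in the frame of bar_mid between -0.007 and 0.007 m and y of weight3_saddle in the frame of bar_mid between -0.125 and 0.125 m and x of weight4_saddle in the frame of bar_mid between -0.007 and 0.007 m and z of weight4_saddle in the frame of bar_mid between -0.007 and 0.007 m and y of weight4_saddle in the frame of bar_mid between -0.125 and 0.125 m and linear speed of each of weight1, weight2, weight3, weight4 below 0.03 m/s and contact force between the fingers and weight1 below 0.1 N and contact force between the fingers and weight2 below 0.1 N and contact force between the fingers and weight3 below 0.1 N and contact force between the fingers and weight4 below 0.1 N and value of joint each of zero_key, accept_key below 0.0012 m), for 0.4 s.
3. the green accept key is pressed to its click with all weights hanging (value of joint accept_key above 0.0024 m and x of weight1_saddle in the frame of bar_mid between -0.007 and 0.007 m and z of weight1_saddle in the frame of bar_mid between -0.007 and 0.007 m and y of weight1_saddle in the frame of bar_mid between -0.125 and 0.125 m and angle between each of weight1, weight2, weight3, weight4's own z axis and vertical below 0.25 rad and x of weight2_saddle in the frame of bar_mid between -0.007 and 0.007 m and z of weight2_saddle in the frame of bar_mid between -0.007 and 0.007 m and y of weight2_saddle in the frame of bar_mid between -0.125 and 0.125 m and x of weight3_saddle in the frame of bar_mid between -0.007 and 0.007 m and z of weight3_saddle in the frame of bar_mid between -0.007 and 0.007 m and y of weight3_saddle in the frame of bar_mid between -0.125 and 0.125 m and x of weight4_saddle in the frame of bar_mid between -0.007 and 0.007 m and z of weight4_saddle in the frame of bar_mid between -0.007 and 0.007 m and y of weight4_saddle in the frame of bar_mid between -0.125 and 0.125 m), for 0.05 s.
At the end, for the whole second after the job is handed in: Every weight stands upright (within 0.1 rad) on the tray's floor, feet within the tray, released and at rest; both keys are up (less than 1.2 mm down) (x of weight1 in the frame of tray between -0.085 and 0.085 m and y of weight1 in the frame of tray between -0.11 and 0.11 m and z of weight1 in the frame of tray between -0.002 and 0.009 m and angle between each of weight1, weight2, weight3, weight4's own z axis and vertical below 0.1 rad and x of weight2 in the frame of tray between -0.085 and 0.085 m and y of weight2 in the frame of tray between -0.11 and 0.11 m and z of weight2 in the frame of tray between -0.002 and 0.009 m and x of weight3 in the frame of tray between -0.085 and 0.085 m and y of weight3 in the frame of tray between -0.11 and 0.11 m and z of weight3 in the frame of tray between -0.002 and 0.009 m and x of weight4 in the frame of tray between -0.085 and 0.085 m and y of weight4 in the frame of tray between -0.11 and 0.11 m and z of weight4 in the frame of tray between -0.002 and 0.009 m and linear speed of each of weight1, weight2, weight3, weight4 below 0.03 m/s and contact force between the fingers and weight1 below 0.1 N and contact force between the fingers and weight2 below 0.1 N and contact force between the fingers and weight3 below 0.1 N and contact force between the fingers and weight4 below 0.1 N and value of joint each of zero_key, accept_key below 0.0012 m); the robot touches nothing.
It fails at once if the blue or green key is borne down past its click (beyond 4.7 mm) (value of joint any of zero_key, accept_key above 0.0047 m).
It fails at once if the red stop key is pressed (beyond 1 mm) (value of joint stop_key above 0.001 m).
It fails at once if zero is pressed with a weight on the bar (value of joint zero_key above 0.002 m and distance between any of weight1_saddle, weight2_saddle, weight3_saddle, weight4_saddle and bar_mid below 0.14 m).
It fails at once if accept is pressed while a weight is away from the bar (value of joint accept_key above 0.002 m and distance between any of weight1_saddle, weight2_saddle, weight3_saddle, weight4_saddle and bar_mid above 0.17 m).
It fails at once if another thing on the bench is moved by more than 3 cm (distance of any of tape_roll, haemostat, spray_bottle, kidney_bowl, tube_rack, penlight from where it was at the start of the episode above 0.03 m).
Of weight1, weight2, weight3, weight4 only 2 to 3 are there at a start; the rules pass over those that are not, and their reading is None.
At some moment in a run one of weight1, weight2, weight3, weight4, tray may be knocked a few centimetres aside while the robot is not near it.
It also fails if it takes over 210 s, if anything falls off the work surface, if the arm or the gripper's body presses on something with over 40 N, if the wrist force passes 120 N, or if a joint passes its speed limit or range.

## Working session

There is one attempt and no reset: what is moved stays moved. The work goes in short steps, Python scripts to look and compute and a tool call to move; the robot and the scene stay as the last step left them, time stands still between calls to the robot, and variables do not carry over. Pictures are saved under pics/ and viewed, and the job is handed in when it is done.

Besides the shell and the picture viewer there is one more tool, called after "Call:" in YAML: its name, and indented under it one key for each argument. step_arm: Moves the arm, as the interface text tells. Its arguments: {"type":"object","properties":{"motion":{"type":"array","items":{"type":"object","properties":{"rotation":{"type":"array","items":{"type":"number"}},"linear":{"type":"array","items":{"type":"number"}},"grip":{"type":"number"}}}},"force":{"type":"number"}},"required":["motion"]}

```bash
mkdir -p pics; cat > h.py <<'E'
import numpy as np, cv2
from plant import robot
from scipy.spatial.transform import Rotation as Ro
def st():
    return robot.read_state()
def cam(name):
    s=robot.read_state(); im=robot.get_image(name); im['state']=s
    return im
def save(im,fn):
    cv2.imwrite('pics/'+fn,np.ascontiguousarray(im['pixels'][:,:,::-1]))
def ray(im,uv):
    uv=np.atleast_2d(np.array(uv,float)); x=(uv[:,0]-im['cx'])/im['fx']; y=(uv[:,1]-im['cy'])/im['fy']
    rd=np.hypot(x,y); r=rd.copy()
    for _ in range(20): r=rd/(1+im['k1']*r*r)
    k=1+im['k1']*r*r
    return np.c_[x/k,y/k,np.ones(len(x))]
def pose(im):
    if 'R' in im:
        R=np.array(im['R']);t=np.array(im['t']); return R.T,-R.T@t
    M=np.array(im['mount']); s=im['state']; Rt=Ro.from_quat(s['eef_rot']).as_matrix()
    return Rt@M[:3,:3],Rt@M[:3,3]+np.array(s['tcp_pos'])
def atz(im,uv,z):
    R,c=pose(im); d=ray(im,uv)@R.T
    return c+d*((z-c[2])/d[:,2])[:,None]
def atdepth(im,uv):
    R,c=pose(im); d=ray(im,uv); D=np.array([im['depth'][int(round(v)),int(round(u))] for u,v in np.atleast_2d(uv)])
    return c+(d*D[:,None])@R.T
def cloud(im):
    h,w=im['depth'].shape; u,v=np.meshgrid(np.arange(w),np.arange(h))
    R,c=pose(im); d=ray(im,np.c_[u.ravel(),v.ravel()])
    P=c+(d*im['depth'].ravel()[:,None])@R.T
    return P.reshape(h,w,3)
def proj(im,X):
    R,c=pose(im); p=(np.atleast_2d(X)-c)@R; x=p[:,:2]/p[:,2:]; r2=(x**2).sum(1)
    x=x*(1+im['k1']*r2)[:,None]
    return np.c_[x[:,0]*im['fx']+im['cx'],x[:,1]*im['fy']+im['cy']]
E
python3 - <<'E'
from h import *
print(st(), robot.tcp_to_grasp)
for n in ('top','side','wrist'):
    im=cam(n); save(im,n+'0.png'); print(n,pose(im)[1])
    for l in ('weigher','tray','weight1','weight1_saddle','zero_key_top','accept_key_top','stop_key_top','bar_mid','tape_roll','haemostat','spray_bottle','kidney_bowl','tube_rack','penlight'):
        print(l,[(np.round(d['xy']).tolist(),round(d['conf'],2)) for d in robot.landmark_of(l,n)][:5],[(np.round(d['rect']).tolist(),round(d['conf'],2)) for d in robot.find_in(l,n)][:5] if l in('weight1','tray','weigher') else '')
E
```

```text
{'time': 0.0, 'q': array([ 1.28103072,  0.46840757, -0.01156134,  1.60362964,  0.00601064,
        1.07138767, -0.0562958 ]), 'qvel': array([-0.00146682,  0.0011061 , -0.00136223,  0.00116803,  0.00073828,
       -0.00051035, -0.00048158]), 'joint_torque': array([-7.60177827e-04, -5.32380223e+01,  2.10239820e-02, -2.51302367e+01,
        1.13825363e-02,  7.87659141e-03,  7.02970610e-06]), 'tcp_pos': array([ 158.52235381, -629.72847618,  192.61615766]), 'eef_rot': array([ 9.92403231e-01,  1.23024460e-01, -1.86136557e-04, -8.79819930e-04]), 'contact_force': array([ 0.63078223,  0.45055421, -0.07573561]), 'moment': array([ 0.00047429,  0.02640163, -0.05239576]), 'finger_gap': 85.4223296919658} 18.700000000000003
top [ 473.70928005  -15.50090767 1250.2946892 ]
weigher [([205.0, 215.0], 0.85)] [([147.0, 175.0, 249.0, 254.0], 0.81), ([367.0, 213.0, 409.0, 231.0], 0.59), ([129.0, 228.0, 152.0, 244.0], 0.41), ([113.0, 170.0, 141.0, 196.0], 0.19)]
tray [([318.0, 223.0], 0.8), ([185.0, 237.0], 0.33)] [([282.0, 190.0, 358.0, 261.0], 0.62)]
weight1 [([301.0, 235.0], 0.69), ([309.0, 209.0], 0.6),
[... 1351 characters left out ...]
.0], 0.62), ([257.0, 297.0], 0.43)] 
accept_key_top [([272.0, 278.0], 0.57), ([242.0, 276.0], 0.46)] 
stop_key_top [([283.0, 260.0], 0.4)] 
bar_mid [([220.0, 224.0], 0.77)] 
tape_roll [([228.0, 231.0], 0.82), ([348.0, 140.0], 0.72), ([220.0, 190.0], 0.19)] 
haemostat [([348.0, 141.0], 0.53)] 
spray_bottle [([221.0, 190.0], 0.62)] 
kidney_bowl [([148.0, 344.0], 0.68)] 
tube_rack [([184.0, 226.0], 0.98)] 
penlight [([220.0, 369.0], 0.9)] 
wrist [ 229.96367542 -612.6320998   373.72890803]
weigher [] []
tray [] []
weight1 [] []
weight1_saddle [] 
zero_key_top [] 
accept_key_top [] 
stop_key_top [] 
bar_mid [] 
tape_roll [] 
haemostat [] 
spray_bottle [] 
kidney_bowl [] 
tube_rack [] 
penlight []
```

```bash
python3 - <<'E'
import cv2
a=cv2.imread('pics/top0.png')[130:275,95:435]; cv2.imwrite('pics/top0c.png',cv2.resize(a,None,fx=2.35,fy=2.35,interpolation=cv2.INTER_CUBIC))
a=cv2.imread('pics/side0.png')[110:390,110:400]; cv2.imwrite('pics/side0c.png',cv2.resize(a,None,fx=2.1,fy=2.1,interpolation=cv2.INTER_CUBIC))
E
```

```text
(no output)
```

View pics/top0c.png

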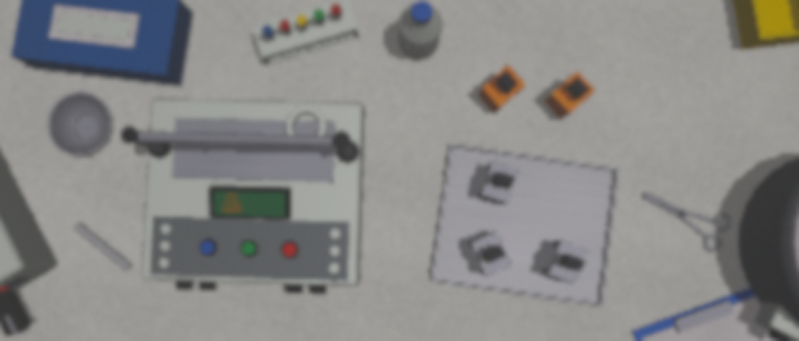

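View pics/side0c.png

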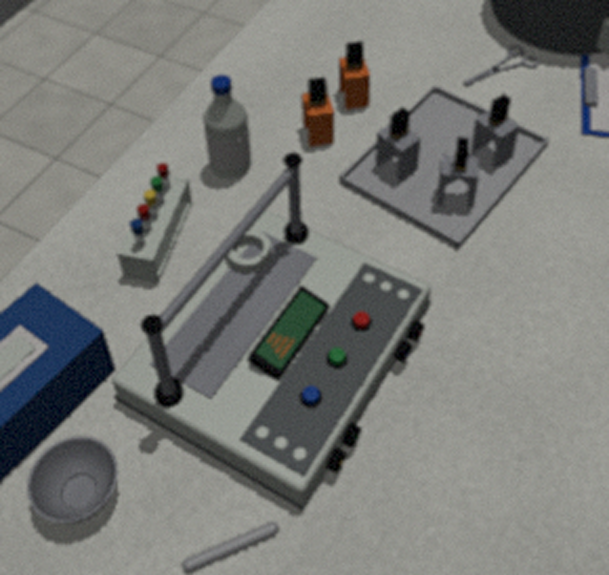

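```bash
python3 - <<'E'
from h import *
im=cam('top'); imw=cam('side')
f=lambda u,v:(u/2.35+95,v/2.35+130)
print(atz(im,[f(208,247),f(249,248),f(290,249)],63.5))
g=lambda u,v:(u/2.1+110,v/2.1+110)
print(atz(imw,[g(311,395),g(337,355),g(361,320)],63.5))
print('posts',atz(im,[f(130,135),f(343,143)],198),atz(imw,[g(152,324),g(292,160)],198))
print('grips',atz(im,[f(503,181),f(492,252),f(573,262)],116),atz(imw,[g(400,118),g(461,150),g(500,102)],116))
print('tray',atz(im,[f(450,146),f(616,170),f(601,302),f(431,279)],16))
P=cloud(im)
print('orange',atz(im,[f(508,80),f(577,88)],112))
print('others',atz(im,[f(303,122),f(422,12),f(80,125),f(103,245),f(305,20),f(690,215)],20))
E
```

```text
[[472.19882292 253.48470578  63.5       ]
 [469.48843749 193.67666378  63.5       ]
 [466.71855459 134.22621174  63.5       ]]
[[468.06614584 260.56655381  63.5       ]
 [465.72065445 199.73371944  63.5       ]
 [462.18495934 142.14453922  63.5       ]]
posts [[620.28638403 326.17401456 198.        ]
 [602.15325323  46.64868217 198.        ]] [[616.76212381 331.05252527 198.        ]
 [602.99767367  54.29901322 198.        ]]
grips [[ 553.08139469 -169.3807092   116.        ]
 [ 455.68928456 -150.28741527  116.        ]
 [ 438.59580693 -261.65468701  116.        ]] [[ 548.40893996 -156.98220487  116.        ]
 [ 448.12205037 -136.85070088  116.        ]
 [ 434.64756316 -253.3384771   116.        ]]
tray [[ 615.41231301 -104.71715168   16.        ]
 [ 571.91423981 -356.01014714   16.        ]
 [ 374.69746089 -322.87848465   16.        ]
 [ 416.61729851  -69.64218504   16.        ]]
orange [[ 696.05317842 -183.16619495  112.        ]
 [ 682.12389822 -280.68364778  112.        ]]
others [[ 657.65535479  117.36252749   20.        ]
 [ 824.36000643  -68.72400095   20.        ]
 [ 662.8463881   463.13371597   20.        ]
 [ 478.22501042  424.5140355    20.        ]
 [ 816.90351472  112.31754349   20.        ]
 [ 500.08425827 -464.79346506   20.        ]]
```

Call:
step_arm:
  motion:
    - {"linear": [0.01, 0.02, 0.03], "rotation": [0, 0, 0], "grip": -1}
    - {"linear": [0.022, 0.033, 0.01]}
    - {"linear": [0.022, 0.033, 0.01]}
    - {"linear": [0.022, 0.033, 0.01]}
    - {"linear": [0.022, 0.033, 0.01]}
    - {"linear": [0.022, 0.033, 0.01]}
    - {"linear": [0.022, 0.033, 0.01]}
    - {"linear": [0.022, 0.033, 0.01]}
    - {"linear": [0.022, 0.033, 0.01]}
    - {"linear": [0.022, 0.033, 0.01]}

```text
$.motion[1]: bad value
```

Call:
step_arm:
  motion:
    - {"linear": [0.02, 0.03, 0.01]}
    - {"linear": [0.022, 0.033, 0.01]}
    - {"linear": [0.012, 0.013, 0.0]}
    - {"linear": [0, 0, 0]}
    - {"linear": [0, 0, 0]}

```text
$.motion[0]: bad value
```

```bash
python3 - <<'E'
from h import *
im=cam('wrist'); save(im,'w1.png'); print(im['state']['tcp_pos'],im['state']['eef_rot'],pose(im)[1])
for l in ('tray','weight1','weight1_saddle'):
    print(l,[(np.round(d['xy']).tolist(),round(d['conf'],2)) for d in robot.landmark_of(l,'wrist')][:5])
E
```

```text
[ 158.74830032 -630.30926145  193.57338221] [ 9.92402748e-01  1.23031643e-01 -1.23120351e-05 -1.14259280e-05] [ 229.954283   -612.63706338  373.6927772 ]
tray []
weight1 []
weight1_saddle []
```

View pics/w1.png

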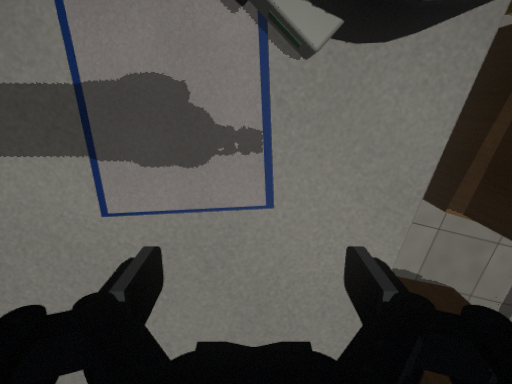

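Call:
step_arm:
  motion:
    - {"linear": [0.01, 0.02, 0.03], "rotation": [0, 0, 0], "grip": -1}
    - {"linear": [0.022, 0.033, 0.01], "rotation": [0, 0, 0], "grip": -1}
    - {"linear": [0.022, 0.033, 0.01], "rotation": [0, 0, 0], "grip": -1}
    - {"linear": [0.022, 0.033, 0.01], "rotation": [0, 0, 0], "grip": -1}
    - {"linear": [0.022, 0.033, 0.01], "rotation": [0, 0, 0], "grip": -1}
    - {"linear": [0.022, 0.033, 0.01], "rotation": [0, 0, 0], "grip": -1}
    - {"linear": [0.022, 0.033, 0.01], "rotation": [0, 0, 0], "grip": -1}
    - {"linear": [0.022, 0.033, 0.01], "rotation": [0, 0, 0], "grip": -1}
    - {"linear": [0.022, 0.033, 0.01], "rotation": [0, 0, 0], "grip": -1}
    - {"linear": [0.022, 0.033, 0.01], "rotation": [0, 0, 0], "grip": -1}

```text
time: 3.83
tcp_pos: [367.4, -311.5, 314.5]
eef_rot: [0.992, 0.123, 0.0, 0.0]
contact_force: [1.6, -0.4, -0.2]
finger_gap: 85.6
```

Call:
step_arm:
  motion:
    - {"linear": [0.022, 0.033, 0.01], "rotation": [0, 0, 0], "grip": -1}
    - {"linear": [0.012, 0.033, 0.01], "rotation": [0, 0, 0], "grip": -1}
    - {"linear": [0, 0, 0], "rotation": [0, 0, 0], "grip": -1}
    - {"linear": [0, 0, 0], "rotation": [0, 0, 0], "grip": -1}

```text
time: 4.17
tcp_pos: [401.9, -245.7, 334.5]
eef_rot: [0.992, 0.125, 0.001, 0.001]
contact_force: [-0.3, -0.1, 0.1]
finger_gap: 85.7
```

```bash
python3 - <<'E'
from h import *
im=cam('wrist'); save(im,'w2.png'); print(im['state']['tcp_pos'],im['state']['eef_rot'],pose(im)[1],pose(im)[0])
for l in ('tray','weight1','weight1_saddle'):
    print(l,[(np.round(d['xy']).tolist(),round(d['conf'],2)) for d in robot.landmark_of(l,'wrist')][:5])
E
```

```text
[ 401.86179694 -245.69397598  334.53786168] [9.92111630e-01 1.25352997e-01 6.80806606e-04 8.22841583e-04] [ 472.69731917 -227.42161264  514.74248792] [[ 0.24867554 -0.92792961 -0.2776817 ]
 [-0.96858566 -0.2377885  -0.07279044]
 [ 0.00151489  0.28705971 -0.95791149]]
tray [([248.0, 84.0], 0.83)]
weight1 [([269.0, 128.0], 0.79), ([231.0, 33.0], 0.76), ([203.0, 99.0], 0.61)]
weight1_saddle []
```

View pics/w2.png

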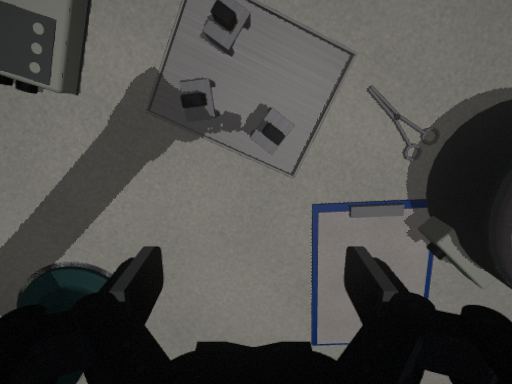

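```bash
cat >> h.py <<'E'
def grips(im,zlo=100,zhi=130,xy=None,verbose=True):
    P=cloud(im); m=((P[...,2]>zlo)&(P[...,2]<zhi)&(im['depth']>0)).astype(np.uint8)
    n,lab=cv2.connectedComponents(m); out=[]
    for i in range(1,n):
        q=P[lab==i]
        if len(q)<15: continue
        zt=np.percentile(q[:,2],70); t=q[q[:,2]>zt-5]
        (c,s,a)=cv2.minAreaRect(t[:,:2].astype(np.float32))
        if s[0]<s[1]: a+=90; s=s[::-1]   # a = direction of long side (weight y)
        vv,uu=np.where(lab==i)
        col=im['pixels'][lab==i].mean(0)
        out.append((np.round(c,1),round(zt,1),np.round(s,1),round((a+90)%180-90,1),len(q),(uu.mean().round(),vv.mean().round()),col.round()))
    if verbose:
        for o in out: print(o)
    return out
E
python3 - <<'E'
from h import *
im=cam('wrist'); grips(im)
im=cam('top'); grips(im)
E
```

```text
(array([ 556.3, -170.5]), np.float64(116.0), array([27.1, 15.9]), 74.8, 420, (np.float64(220.0), np.float64(11.0)), array([24., 24., 24.]))
(array([ 454.7, -153.5]), np.float64(115.9), array([27.1, 16. ]), -68.7, 321, (np.float64(190.0), np.float64(97.0)), array([24., 23., 23.]))
(array([ 438.9, -263.6]), np.float64(116.1), array([26. , 15.9]), 67.6, 273, (np.float64(272.0), np.float64(132.0)), array([34., 34., 34.]))
(array([ 410.3, -565. ]), np.float64(121.1), array([189.2,  38.4]), 18.8, 2123, (np.float64(482.0), np.float64(190.0)), array([18., 19., 19.]))
(array([ -1. , -63.7]), np.float64(124.5), array([30.2,  3.7]), -0.9, 76, (np.float64(79.0), np.float64(375.0)), array([26., 32., 30.]))
(array([781.6, -60.3]), np.float64(120.1), array([50.5, 39.4]), 81.6, 176, (np.float64(273.0), np.float64(141.0)), array([117., 119., 116.]))
(array([ 697.8, -180.8]), np.float64(112.0), array([24. , 15.3]), 41.8, 43, (np.float64(310.0), np.float64(164.0)), array([87., 71., 62.]))
(array([ 686.5, -285.4]), np.float64(113.1), array([23.5, 16.7]), 43.3, 46, (np.float64(342.0), np.float64(166.0)),
[... 731 characters left out ...]

(array([519.5, 732.7]), np.float64(128.4), array([23.4, 10.4]), 29.9, 15, (np.float64(40.0), np.float64(224.0)), array([151., 153., 148.]))
(array([ 454.2, -152.6]), np.float64(117.1), array([25. , 15.5]), -65.9, 42, (np.float64(305.0), np.float64(238.0)), array([72., 72., 74.]))
(array([ 439.6, -262. ]), np.float64(117.0), array([22. , 15.7]), 58.1, 41, (np.float64(339.0), np.float64(241.0)), array([79., 79., 82.]))
(array([447.2, 693.9]), np.float64(128.8), array([24.4, 12.2]), 73.7, 15, (np.float64(51.0), np.float64(244.0)), array([154., 156., 151.]))
(array([42.6,  0.9]), np.float64(118.1), array([119.6,  45.8]), 89.6, 189, (np.float64(261.0), np.float64(366.0)), array([64., 67., 65.]))
```

Call:
step_arm:
  motion:
    - {"linear": [0.008, 0.02, 0.005], "rotation": [0, 0, 0], "grip": 1}
    - {"linear": [0.011, 0.036, 0], "rotation": [0, 0, -2], "grip": 1}
    - {"linear": [0.011, 0.036, 0], "rotation": [0, 0, -2], "grip": 1}
    - {"linear": [0.011, 0.036, 0], "rotation": [0, 0, -2], "grip": 1}
    - {"linear": [0.011, 0.036, 0], "rotation": [0, 0, -2], "grip": 1}
    - {"linear": [0.011, 0.036, 0], "rotation": [0, 0, -2], "grip": 1}
    - {"linear": [0.011, 0.036, 0], "rotation": [0, 0, -2], "grip": 1}
    - {"linear": [0.011, 0.036, 0], "rotation": [0, 0, -2], "grip": 1}
    - {"linear": [0.011, 0.036, 0], "rotation": [0, 0, -2], "grip": 1}
    - {"linear": [0.011, 0.036, 0], "rotation": [0, 0, -2], "grip": 1}

```text
time: 5.3
tcp_pos: [508.2, 97.3, 338.4]
eef_rot: [0.999, -0.036, -0.0, 0.0]
contact_force: [0.9, -0.9, -0.6]
finger_gap: -0.2
```

Call:
step_arm:
  motion:
    - {"linear": [0.011, 0.036, 0.0], "rotation": [0, 0, 0], "grip": 1}
    - {"linear": [0.011, 0.036, 0], "rotation": [0, 0, 0], "grip": 1}
    - {"linear": [0, 0.02, 0], "rotation": [0, 0, 0], "grip": 1}
    - {"linear": [0, 0, 0], "rotation": [0, 0, 0], "grip": 1}
    - {"linear": [0, 0, 0], "rotation": [0, 0, 0], "grip": 1}

```text
time: 5.72
tcp_pos: [529.7, 189.1, 337.8]
eef_rot: [0.999, -0.033, -0.001, 0.0]
contact_force: [0.4, -1.1, -0.3]
finger_gap: -0.4
```

```bash
python3 - <<'E'
from h import *
im=cam('wrist'); save(im,'w3.png'); print(im['state']['tcp_pos'],im['state']['eef_rot'],pose(im)[1])
for l in ('zero_key_top','accept_key_top','stop_key_top','bar_mid'):
    print(l,[(np.round(d['xy']).tolist(),round(d['conf'],2)) for d in robot.landmark_of(l,'wrist')][:5])
E
```

```text
[529.66468638 189.06468426 337.82334573] [ 9.99456189e-01 -3.29652806e-02 -7.85109192e-04  5.64378054e-06] [603.21107371 183.97487395 517.82897396]
zero_key_top [([213.0, 192.0], 0.75)]
accept_key_top [([251.0, 192.0], 0.79)]
stop_key_top [([288.0, 188.0], 0.53)]
bar_mid [([250.0, 86.0], 0.79)]
```

View pics/w3.png

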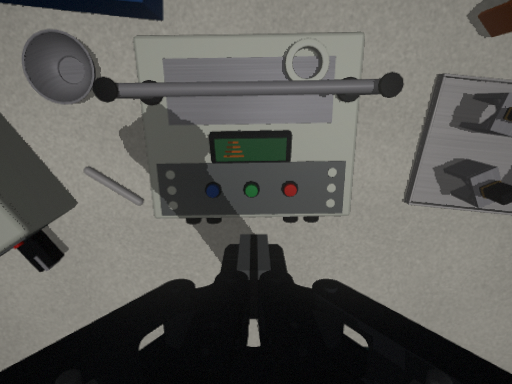

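```bash
python3 - <<'E'
from h import *
im=cam('wrist'); P=cloud(im)
p=im['pixels'].astype(int)
for n,(u,v),ch in (('blue',(213,191),2),('green',(251,190),1),('red',(290,189),0)):
    sub=p[v-14:v+15,u-14:u+15]; o=[c for c in range(3) if c!=ch]
    d=sub[...,ch]-sub[...,o].max(2); m=d>d.max()*0.4
    yy,xx=np.where(m); c=(xx.mean()+u-14,yy.mean()+v-14)
    q=P[v-14:v+15,u-14:u+15][m]
    print(n,np.round(c,1),atz(im,c,63.5).round(1),'cloud',np.median(q,0).round(1),q[q[:,2]>62][:,:2].mean(0).round(1), m.sum())
m=(P[...,2]>172)&(P[...,2]<192)&(P[...,0]>560)&(P[...,0]<660)&(P[...,1]>60)&(P[...,1]<310)
q=P[m]; print(len(q),q[:,2].max())
for lo in range(60,310,25):
    r=q[(q[:,1]>lo)&(q[:,1]<lo+25)]; print(lo,np.percentile(r[:,0],[2,50,98]).round(1),np.percentile(r[:,2],95).round(1))
m=(P[...,2]>192)&(P[...,2]<205)
n,lab=cv2.connectedComponents(m.astype(np.uint8))
for i in range(1,n):
    r=P[lab==i]
    if len(r)>20: print('post',((r.max(0)+r.min(0))/2).round(1),(r.max(0)-r.min(0)).round(1),len(r))
E
```

```text
blue [211.  191.3] [[474.5 255.6  63.5]] cloud [474.5 255.7  63.2] [473.1 255.7] 137
green [249.6 190.9] [[471.  196.4  63.5]] cloud [470.9 196.3  63.4] [472.5 196.1] 132
red [288.4 190.2] [[467.9 136.8  63.5]] cloud [467.8 136.8  63.1] [467.2 136.6] 126
3474 189.30186978327805
60 [602.1 608.7 615.4] 187.6
85 [603.9 610.5 617.4] 187.6
110 [604.9 611.5 618.2] 187.5
135 [606.6 613.1 620.1] 187.5
160 [607.5 614.2 620.8] 187.3
185 [609.1 615.6 622.6] 187.5
210 [610.  616.6 623.3] 187.6
235 [611.6 618.  625. ] 187.5
260 [612.4 619.  625.7] 187.5
285 [613.8 620.4 627.2] 187.4
post [607.6  49.9 196.9] [22.5 22.7  5.9] 489
post [622.1 328.3 196. ] [23.5 23.8  7.6] 507
```

Call:
step_arm:
  motion:
    - {"linear": [-0.019, 0.022, 0.0], "rotation": [0, 0, 0], "grip": 1}
    - {"linear": [-0.019, 0.022, 0], "rotation": [0, 0, 0], "grip": 1}
    - {"linear": [-0.018, 0.0225, -0.01], "rotation": [0, 0, 0], "grip": 1}
    - {"linear": [0, 0, -0.038], "rotation": [0, 0, 0], "grip": 1}
    - {"linear": [0, 0, -0.038], "rotation": [0, 0, 0], "grip": 1}
    - {"linear": [0, 0, -0.038], "rotation": [0, 0, 0], "grip": 1}
    - {"linear": [0, 0, -0.038], "rotation": [0, 0, 0], "grip": 1}
    - {"linear": [0, 0, -0.038], "rotation": [0, 0, 0], "grip": 1}
    - {"linear": [0, 0, -0.038], "rotation": [0, 0, 0], "grip": 1}
    - {"linear": [0, 0, -0.01], "rotation": [0, 0, 0], "grip": 1}

```text
time: 6.85
tcp_pos: [470.8, 252.0, 85.6]
eef_rot: [0.999, -0.034, -0.004, 0.002]
contact_force: [-0.1, -1.2, 0.1]
finger_gap: 0.0
```

Call:
step_arm:
  motion:
    - {"linear": [0, 0, -0.01], "rotation": [0, 0, 0], "grip": 1}
    - {"linear": [0, 0, 0], "rotation": [0, 0, 0], "grip": 1}
    - {"linear": [0, 0, 0], "rotation": [0, 0, 0], "grip": 1}

```text
time: 7.1
tcp_pos: [474.9, 255.8, 82.1]
eef_rot: [0.999, -0.034, 0.001, -0.001]
contact_force: [0.3, 0.9, -0.5]
finger_gap: 0.1
```

```bash
python3 - <<'E'
from h import *
im=cam('wrist'); save(im,'w4.png'); s=im['state'];print(s['tcp_pos'],s['eef_rot'],s['contact_force'])
print(proj(im,[[474,255.6,63.5],s['tcp_pos']]))
E
```

```text
[474.89237374 255.81149522  82.11545562] [ 9.99425813e-01 -3.38621448e-02  1.02661510e-03 -5.87683163e-04] [ 0.33822112  0.93604048 -0.47643613]
[[253.45357593 213.53023783]
 [252.99072786 222.58494929]]
```

View pics/w4.png

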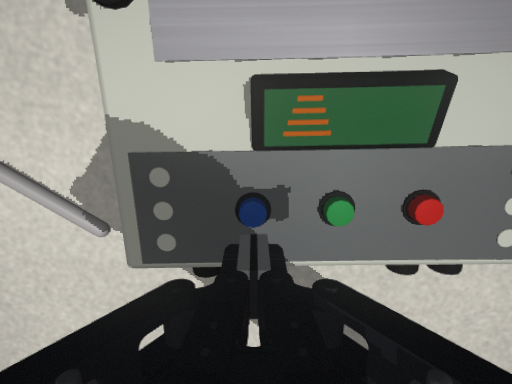

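Call:
step_arm:
  motion:
    - {"linear": [0, 0, -0.008], "rotation": [0, 0, 0], "grip": 1}
    - {"linear": [0, 0, -0.007], "rotation": [0, 0, 0], "grip": 1}
    - {"linear": [0, 0, 0], "rotation": [0, 0, 0], "grip": 1}
    - {"linear": [0, 0, 0], "rotation": [0, 0, 0], "grip": 1}
    - {"linear": [0, 0, 0], "rotation": [0, 0, 0], "grip": 1}

```text
time: 7.57
tcp_pos: [473.8, 255.3, 65.7]
eef_rot: [0.999, -0.034, 0.0, -0.0]
contact_force: [-0.3, 0.1, 0.0]
finger_gap: 0.1
```

Call:
step_arm:
  motion:
    - {"linear": [0, 0, -0.001], "rotation": [0, 0, 0], "grip": 1}
    - {"linear": [0, 0, -0.001], "rotation": [0, 0, 0], "grip": 1}
    - {"linear": [0, 0, 0], "rotation": [0, 0, 0], "grip": 1}
    - {"linear": [0, 0, 0], "rotation": [0, 0, 0], "grip": 1}

```text
time: 7.9
tcp_pos: [473.7, 255.2, 63.6]
eef_rot: [0.999, -0.034, -0.0, 0.0]
contact_force: [-0.3, 0.7, -0.2]
finger_gap: 0.0
```

Call:
step_arm:
  motion:
    - {"linear": [0, 0, -0.0005], "rotation": [0, 0, 0], "grip": 1}
    - {"linear": [0, 0, 0], "rotation": [0, 0, 0], "grip": 1}
    - {"linear": [0, 0, 0], "rotation": [0, 0, 0], "grip": 1}

```text
time: 8.15
tcp_pos: [473.7, 255.2, 63.1]
eef_rot: [0.999, -0.034, -0.0, 0.0]
contact_force: [0.2, 1.1, 0.5]
finger_gap: -0.1
```

Call:
step_arm:
  motion:
    - {"linear": [0, 0, -0.0005], "rotation": [0, 0, 0], "grip": 1}
    - {"linear": [0, 0, 0], "rotation": [0, 0, 0], "grip": 1}
    - {"linear": [0, 0, 0], "rotation": [0, 0, 0], "grip": 1}

```text
time: 8.4
tcp_pos: [473.7, 255.2, 62.5]
eef_rot: [0.999, -0.034, -0.0, 0.0]
contact_force: [0.0, -0.5, -0.7]
finger_gap: 0.2
```

Call:
step_arm:
  motion:
    - {"linear": [0, 0, -0.0005], "rotation": [0, 0, 0], "grip": 1}
    - {"linear": [0, 0, 0], "rotation": [0, 0, 0], "grip": 1}
    - {"linear": [0, 0, 0], "rotation": [0, 0, 0], "grip": 1}

```text
time: 8.65
tcp_pos: [473.7, 255.2, 62.1]
eef_rot: [0.999, -0.034, -0.0, 0.0]
contact_force: [0.5, -0.4, -0.2]
finger_gap: 0.4
```

Call:
step_arm:
  motion:
    - {"linear": [0, 0, -0.0005], "rotation": [0, 0, 0], "grip": 1}
    - {"linear": [0, 0, 0], "rotation": [0, 0, 0], "grip": 1}
    - {"linear": [0, 0, 0], "rotation": [0, 0, 0], "grip": 1}

```text
time: 8.9
tcp_pos: [473.7, 255.2, 61.6]
eef_rot: [0.999, -0.034, -0.0, 0.0]
contact_force: [-0.5, 0.5, -1.0]
finger_gap: -0.1
```

Call:
step_arm:
  motion:
    - {"linear": [0, 0, -0.0005], "rotation": [0, 0, 0], "grip": 1}
    - {"linear": [0, 0, 0], "rotation": [0, 0, 0], "grip": 1}
    - {"linear": [0, 0, 0], "rotation": [0, 0, 0], "grip": 1}

```text
time: 9.15
tcp_pos: [473.7, 255.2, 61.0]
eef_rot: [0.999, -0.034, -0.0, 0.0]
contact_force: [0.1, 0.2, -0.3]
finger_gap: 0.3
```

Call:
step_arm:
  motion:
    - {"linear": [0, 0, -0.0005], "rotation": [0, 0, 0], "grip": 1}
    - {"linear": [0, 0, 0], "rotation": [0, 0, 0], "grip": 1}
    - {"linear": [0, 0, 0], "rotation": [0, 0, 0], "grip": 1}

```text
time: 9.4
tcp_pos: [473.7, 255.2, 60.6]
eef_rot: [0.999, -0.034, -0.0, 0.0]
contact_force: [0.1, -0.6, -0.4]
finger_gap: 0.0
```

```bash
python3 - <<'E'
from h import *
im=cam('wrist'); save(im,'w5.png'); s=im['state'];print(s['tcp_pos'],s['contact_force'],s['joint_torque'])
im=cam('side'); a=im['pixels'][240:340,210:330]; save({'pixels':cv2.resize(a,None,fx=5,fy=5,interpolation=cv2.INTER_CUBIC)},'s5.png')
E
```

```text
[473.70942767 255.18229282  60.5557362 ] [ 0.11642387 -0.58917585 -0.43695722] [ 8.22459624e-04 -4.59874392e+01 -7.52181441e+00 -1.82225633e+01
  1.01325588e-02  1.44518731e-04 -9.81836056e-04]
```

View pics/w5.png

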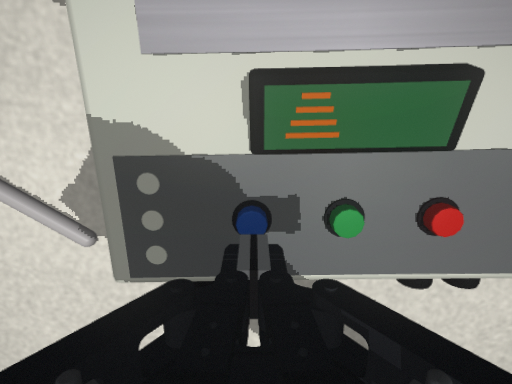

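View pics/s5.png

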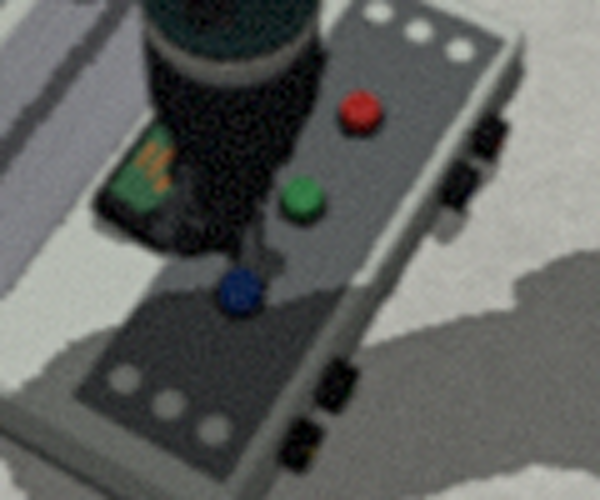

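```bash
python3 - <<'E'
from h import *
im=cam('wrist'); P=cloud(im); s=im['state']; t=np.array(s['tcp_pos'])
for v in range(196,262,3): print(v,P[v,247].round(1),P[v,253].round(1),P[v,262].round(1))
E
```

```text
196 [488.3 258.1  50.5] [488.3 254.2  51.3] [488.1 248.4  51.9]
199 [486.8 258.2  52.1] [486.3 254.3  51.5] [485.7 248.5  50.7]
202 [485.1 258.3  53.1] [484.9 254.4  53.3] [484.  248.7  51.6]
205 [483.2 258.4  53.3] [482.7 254.6  52.9] [483.3 248.8  55.5]
208 [482.1 258.4  56.2] [482.8 254.6  58.8] [480.3 248.9  53. ]
211 [482.1 258.3  61.8] [482.6 254.6  63.6] [479.7 249.1  56.7]
214 [480.9 258.4  63.6] [480.6 254.7  63.5] [479.6 249.2  62. ]
217 [478.6 258.6  62.7] [478.6 254.8  63.4] [478.1 249.3  63.1]
220 [477.2 258.6  64.3] [476.9 255.   64. ] [475.9 249.4  62.6]
223 [475.  258.8  63.8] [474.5 255.1  63.1] [473.8 249.6  62.4]
226 [472.4 259.   62.4] [472.6 255.3  63.3] [472.2 249.7  63.3]
229 [470.9 259.1  63.5] [470.8 255.4  63.8] [470.8 249.8  64.6]
232 [468.6 259.3  62.8] [468.8 255.5  63.8] [468.1 249.9  63.2]
235 [484.5 257.3 102.4] [484.5 254.4 102.9] [484.5 250.  103.6]
238 [484.5 257.3 105.8] [484.7 254.4 106.7] [484.7 250.1 107.3]
241 [484.6 257.2 109.4] [484.8 254.4 110.1] [484.4 250.2 110. ]
244 [484.6 257.1 112.5] [484.7 254.4 113. ] [484.4 250.3 113.1]
247 [485.  257.  116.4] [485.  254.3 116.8] [484.4 250.4 116. ]
250 [485.  257.  119.3] [484.5 254.4 118.6] [485.  250.5 120. ]
253 [484.8 256.9 121.5] [484.8 254.4 121.9] [484.5 250.5 121.8]
256 [484.9 256.9 124.4] [484.5 254.4 123.9] [484.7 250.6 124.8]
259 [485.  256.8 127.2] [484.9 254.3 127.3] [484.3 250.7 126.6]
```

```bash
python3 - <<'E'
from h import *
im=cam('side'); P=cloud(im); s=im['state']
p=proj(im,[s['tcp_pos'],np.array(s['tcp_pos'])+[0,0,40]]);print(p)
for v in range(275,302,2):
    print(v,[tuple(P[v,u].round(0).astype(int)) for u in range(254,268,3)])
E
```

```text
[[257.10935351 295.97058732]
 [256.79612511 287.2626978 ]]
275 [(np.int64(464), np.int64(283), np.int64(199)), (np.int64(460), np.int64(276), np.int64(192)), (np.int64(454), np.int64(273), np.int64(193)), (np.int64(205), np.int64(717), np.int64(993)), (np.int64(485), np.int64(187), np.int64(50))]
277 [(np.int64(464), np.int64(283), np.int64(191)), (np.int64(461), np.int64(275), np.int64(183)), (np.int64(457), np.int64(268), np.int64(176)), (np.int64(460), np.int64(249), np.int64(146)), (np.int64(482), np.int64(192), np.int64(50))]
279 [(np.int64(466), np.int64(280), np.int64(177)), (np.int64(462), np.int64(273), np.int64(171)), (np.int64(456), np.int64(271), np.int64(172)), (np.int64(460), np.int64(249), np.int64(138)), (np.int64(477), np.int64(203), np.int64(59))]
281 [(np.int64(472), np.int64(270), np.int64(151)), (np.int64(463), np.int64(272), np.int64(160)), (np.int64(461), np.int64(262), np.int64(147)), (np.int64(484), np.int64(206), np.int64(50)), (np.int64(476), np.int64(204), np.int64(53))]
283 [(np.int64(469), np.int64(275), np.int64(151)), (np.int64(464), np.int64(269), np.
[... 1577 characters left out ...]
[(np.int64(478), np.int64(262), np.int64(63)), (np.int64(473), np.int64(257), np.int64(60)), (np.int64(466), np.int64(255), np.int64(63)), (np.int64(463), np.int64(245), np.int64(49)), (np.int64(456), np.int64(242), np.int64(49))]
299 [(np.int64(476), np.int64(266), np.int64(62)), (np.int64(470), np.int64(263), np.int64(62)), (np.int64(464), np.int64(259), np.int64(61)), (np.int64(459), np.int64(252), np.int64(53)), (np.int64(454), np.int64(247), np.int64(49))]
301 [(np.int64(477), np.int64(266), np.int64(52)), (np.int64(467), np.int64(268), np.int64(63)), (np.int64(463), np.int64(260), np.int64(53)), (np.int64(458), np.int64(255), np.int64(49)), (np.int64(452), np.int64(250), np.int64(47))]
```

Call:
step_arm:
  motion:
    - {"linear": [0, 0, -0.01], "rotation": [0, 0, 0], "grip": 1}
    - {"linear": [0, 0, -0.01], "rotation": [0, 0, 0], "grip": 1}
    - {"linear": [0, 0, -0.008], "rotation": [0, 0, 0], "grip": 1}
    - {"linear": [0, 0, 0], "rotation": [0, 0, 0], "grip": 1}
    - {"linear": [0, 0, 0], "rotation": [0, 0, 0], "grip": 1}

```text
time: 10.02
tcp_pos: [473.0, 254.9, 31.5]
eef_rot: [0.999, -0.034, -0.001, 0.0]
contact_force: [-0.2, 0.5, 0.1]
finger_gap: 0.0
```

```bash
python3 - <<'E'
from h import *
im=cam('wrist'); save(im,'w6.png'); P=cloud(im); s=im['state']; t=np.array(s['tcp_pos']);print(t,s['contact_force'])
for v in range(220,250,2): print(v,P[v,247].round(1),P[v,253].round(1),P[v,262].round(1))
E
```

```text
[472.98781481 254.93139206  31.53201759] [-0.23427846  0.48378938  0.05444443]
220 [484.1 257.5  54.4] [483.8 254.2  54.3] [546.6 249.9 211.5]
222 [482.4 257.6  53.3] [482.7 254.3  54.4] [481.7 249.3  52.9]
224 [482.6 257.5  56.4] [482.6 254.3  57. ] [481.1 249.4  54.1]
226 [482.5 257.5  59.1] [482.9 254.3  60.4] [480.1 249.5  54.6]
228 [482.6 257.4  62.1] [482.3 254.3  61.7] [480.  249.6  57.3]
230 [481.7 257.5  62.5] [481.9 254.3  63.4] [480.1 249.6  60. ]
232 [480.8 257.5  63. ] [480.5 254.4  62.7] [480.  249.7  62.4]
234 [483.8 257.1  72.2] [483.6 254.2  72.1] [483.1 249.8  71.6]
236 [483.8 257.1  74.5] [484.5 254.1  76.5] [483.7 249.9  75.4]
238 [484.1 257.   77.3] [483.8 254.2  77.2] [483.8 249.9  77.9]
240 [484.4 256.9  80.2] [484.  254.2  79.7] [484.1 250.   80.6]
242 [484.2 256.9  81.9] [484.  254.2  81.9] [484.  250.   82.5]
244 [484.2 256.9  84. ] [484.3 254.1  84.6] [484.  250.1  84.5]
246 [484.1 256.9  85.9] [484.1 254.2  86.2] [484.3 250.1  87.2]
248 [484.5 256.8  88.5] [484.2 254.2  88.3] [483.5 250.2  87.4]
```

View pics/w6.png

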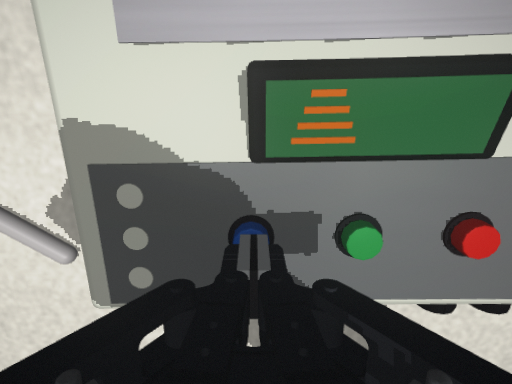

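Call:
step_arm:
  motion:
    - {"linear": [0, 0, -0.0015], "rotation": [0, 0, 0], "grip": 1}
    - {"linear": [0, 0, -0.0015], "rotation": [0, 0, 0], "grip": 1}
    - {"linear": [0, 0, 0], "rotation": [0, 0, 0], "grip": 1}
    - {"linear": [0, 0, 0], "rotation": [0, 0, 0], "grip": 1}
    - {"linear": [0, 0, 0], "rotation": [0, 0, 0], "grip": 1}

```text
time: 10.48
tcp_pos: [473.9, 255.2, 29.8]
eef_rot: [0.999, -0.034, 0.0, -0.0]
contact_force: [0.1, -0.1, -0.1]
finger_gap: -0.1
```

Call:
step_arm:
  motion:
    - {"linear": [0, 0, -0.001], "rotation": [0, 0, 0], "grip": 1}
    - {"linear": [0, 0, 0], "rotation": [0, 0, 0], "grip": 1}
    - {"linear": [0, 0, 0], "rotation": [0, 0, 0], "grip": 1}

```text
time: 10.73
tcp_pos: [473.7, 255.1, 28.6]
eef_rot: [0.999, -0.034, -0.0, 0.0]
contact_force: [0.3, 0.4, -0.9]
finger_gap: -0.2
```

Call:
step_arm:
  motion:
    - {"linear": [0, 0, -0.001], "rotation": [0, 0, 0], "grip": 1}
    - {"linear": [0, 0, 0], "rotation": [0, 0, 0], "grip": 1}
    - {"linear": [0, 0, 0], "rotation": [0, 0, 0], "grip": 1}

```text
time: 10.98
tcp_pos: [473.7, 255.2, 27.5]
eef_rot: [0.999, -0.034, -0.0, 0.0]
contact_force: [0.4, 0.2, -0.9]
finger_gap: -0.1
```

Call:
step_arm:
  motion:
    - {"linear": [0, 0, -0.0005], "rotation": [0, 0, 0], "grip": 1}
    - {"linear": [0, 0, 0], "rotation": [0, 0, 0], "grip": 1}
    - {"linear": [0, 0, 0], "rotation": [0, 0, 0], "grip": 1}

```text
time: 11.23
tcp_pos: [473.7, 255.2, 27.1]
eef_rot: [0.999, -0.034, -0.0, 0.0]
contact_force: [-0.5, -0.6, 0.1]
finger_gap: -0.3
```

Call:
step_arm:
  motion:
    - {"linear": [0, 0, -0.0005], "rotation": [0, 0, 0], "grip": 1}
    - {"linear": [0, 0, 0], "rotation": [0, 0, 0], "grip": 1}
    - {"linear": [0, 0, 0], "rotation": [0, 0, 0], "grip": 1}

```text
time: 11.48
tcp_pos: [473.7, 255.2, 26.6]
eef_rot: [0.999, -0.034, -0.0, 0.0]
contact_force: [-0.2, 0.8, -0.7]
finger_gap: 0.1
```

Call:
step_arm:
  motion:
    - {"linear": [0, 0, -0.0005], "rotation": [0, 0, 0], "grip": 1}
    - {"linear": [0, 0, 0], "rotation": [0, 0, 0], "grip": 1}
    - {"linear": [0, 0, 0], "rotation": [0, 0, 0], "grip": 1}

```text
time: 11.73
tcp_pos: [473.7, 255.2, 26.1]
eef_rot: [0.999, -0.034, -0.0, 0.0]
contact_force: [0.0, -0.1, -0.2]
finger_gap: -0.2
```

Call:
step_arm:
  motion:
    - {"linear": [0, 0, -0.0005], "rotation": [0, 0, 0], "grip": 1}
    - {"linear": [0, 0, 0], "rotation": [0, 0, 0], "grip": 1}
    - {"linear": [0, 0, 0], "rotation": [0, 0, 0], "grip": 1}

```text
time: 11.98
tcp_pos: [473.8, 255.2, 25.8]
eef_rot: [0.999, -0.034, 0.0, 0.0]
contact_force: [-0.2, -0.8, 2.4]
finger_gap: -0.3
```

Call:
step_arm:
  motion:
    - {"linear": [0, 0, -0.0005], "rotation": [0, 0, 0], "grip": 1}
    - {"linear": [0, 0, 0], "rotation": [0, 0, 0], "grip": 1}
    - {"linear": [0, 0, 0], "rotation": [0, 0, 0], "grip": 1}

```text
time: 12.23
tcp_pos: [473.8, 255.2, 25.3]
eef_rot: [0.999, -0.034, 0.0, 0.0]
contact_force: [-0.8, -0.6, 4.3]
finger_gap: -0.4
```

Call:
step_arm:
  motion:
    - {"linear": [0, 0, -0.0005], "rotation": [0, 0, 0], "grip": 1}
    - {"linear": [0, 0, 0], "rotation": [0, 0, 0], "grip": 1}
    - {"linear": [0, 0, 0], "rotation": [0, 0, 0], "grip": 1}

```text
time: 12.48
tcp_pos: [473.8, 255.2, 24.7]
eef_rot: [0.999, -0.034, 0.0, 0.0]
contact_force: [-1.2, -1.8, 5.2]
finger_gap: -0.1
```

Call:
step_arm:
  motion:
    - {"linear": [0, 0, -0.0005], "rotation": [0, 0, 0], "grip": 1}
    - {"linear": [0, 0, 0], "rotation": [0, 0, 0], "grip": 1}
    - {"linear": [0, 0, 0], "rotation": [0, 0, 0], "grip": 1}

```text
time: 12.73
tcp_pos: [473.8, 255.2, 24.2]
eef_rot: [0.999, -0.034, 0.0, 0.0]
contact_force: [-1.6, -1.6, 4.6]
finger_gap: 0.2
```

Call:
step_arm:
  motion:
    - {"linear": [0, 0, -0.0005], "rotation": [0, 0, 0], "grip": 1}
    - {"linear": [0, 0, 0], "rotation": [0, 0, 0], "grip": 1}
    - {"linear": [0, 0, 0], "rotation": [0, 0, 0], "grip": 1}

```text
time: 12.98
tcp_pos: [473.8, 255.2, 23.7]
eef_rot: [0.999, -0.034, 0.0, -0.0]
contact_force: [-0.6, -0.8, 4.1]
finger_gap: -0.1
```

Call:
step_arm:
  motion:
    - {"linear": [0, 0, -0.0005], "rotation": [0, 0, 0], "grip": 1}
    - {"linear": [0, 0, 0], "rotation": [0, 0, 0], "grip": 1}
    - {"linear": [0, 0, 0], "rotation": [0, 0, 0], "grip": 1}

```text
time: 13.23
tcp_pos: [473.8, 255.2, 23.0]
eef_rot: [0.999, -0.034, -0.0, -0.0]
contact_force: [-0.6, -0.7, 3.8]
finger_gap: 0.4
```

Call:
step_arm:
  motion:
    - {"linear": [0, 0, -0.0004], "rotation": [0, 0, 0], "grip": 1}
    - {"linear": [0, 0, 0], "rotation": [0, 0, 0], "grip": 1}
    - {"linear": [0, 0, 0], "rotation": [0, 0, 0], "grip": 1}

```text
time: 13.48
tcp_pos: [473.8, 255.2, 22.6]
eef_rot: [0.999, -0.034, -0.0, -0.0]
contact_force: [-0.9, -1.1, 3.6]
finger_gap: 0.0
```

Call:
step_arm:
  motion:
    - {"linear": [0, 0, -0.0003], "rotation": [0, 0, 0], "grip": 1}
    - {"linear": [0, 0, 0], "rotation": [0, 0, 0], "grip": 1}
    - {"linear": [0, 0, 0], "rotation": [0, 0, 0], "grip": 1}

```text
time: 13.73
tcp_pos: [473.8, 255.2, 22.4]
eef_rot: [0.999, -0.034, -0.0, -0.0]
contact_force: [-0.8, -0.7, 3.5]
finger_gap: 0.0
```

Call:
step_arm:
  motion:
    - {"linear": [0, 0, 0.002], "rotation": [0, 0, 0], "grip": 1}
    - {"linear": [0, 0, 0.004], "rotation": [0, 0, 0], "grip": 1}
    - {"linear": [0, 0, 0.014], "rotation": [0, 0, 0], "grip": 1}
    - {"linear": [0, 0, 0.03], "rotation": [0, 0, 0], "grip": 1}
    - {"linear": [0, 0, 0.04], "rotation": [0, 0, 0], "grip": 1}
    - {"linear": [0, 0, 0.04], "rotation": [0, 0, 0], "grip": 1}
    - {"linear": [0, 0, 0.04], "rotation": [0, 0, 0], "grip": 1}
    - {"linear": [0, -0.018, 0.02], "rotation": [0, 0, 2], "grip": -1}
    - {"linear": [-0.001, -0.039, 0], "rotation": [0, 0, 3], "grip": -1}
    - {"linear": [-0.002, -0.039, 0], "rotation": [0, 0, 3], "grip": -1}

```text
time: 14.57
tcp_pos: [471.2, 159.7, 214.1]
eef_rot: [0.999, 0.039, 0.002, -0.0]
contact_force: [1.1, -1.5, -0.3]
finger_gap: 35.8
```

Call:
step_arm:
  motion:
    - {"linear": [-0.002, -0.039, 0.0], "rotation": [0, 0, 3], "grip": -1}
    - {"linear": [-0.002, -0.039, 0.0], "rotation": [0, 0, 3], "grip": -1}
    - {"linear": [-0.002, -0.039, 0.0], "rotation": [0, 0, 3], "grip": -1}
    - {"linear": [-0.002, -0.039, 0.0], "rotation": [0, 0, 3], "grip": -1}
    - {"linear": [-0.002, -0.039, 0.0], "rotation": [0, 0, 3], "grip": -1}
    - {"linear": [-0.002, -0.039, 0.0], "rotation": [0, 0, 2], "grip": -1}
    - {"linear": [-0.002, -0.039, 0.0], "rotation": [0, 0, 0], "grip": -1}
    - {"linear": [-0.002, -0.039, 0.0], "rotation": [0, 0, 0], "grip": -1}
    - {"linear": [0, 0, 0.0], "rotation": [0, 0, 0], "grip": -1}
    - {"linear": [0, 0, 0.0], "rotation": [0, 0, 0], "grip": -1}

```text
time: 15.4
tcp_pos: [453.9, -155.1, 212.0]
eef_rot: [0.984, 0.181, -0.0, -0.0]
contact_force: [-0.4, 1.0, -0.4]
finger_gap: 85.6
```

```bash
cat >> h.py <<'E'
def yaw(s):
    R=Ro.from_quat(s['eef_rot']).as_matrix(); return np.degrees(np.arctan2(R[1,0],R[0,0]))
E
python3 - <<'E'
from h import *
im=cam('wrist'); save(im,'w7.png'); s=im['state'];print(s['tcp_pos'],yaw(s)); grips(im)
E
```

```text
[ 453.9232351  -155.08159297  212.04846381] 20.82980943272135
(array([ 557.1, -170.1]), np.float64(115.9), array([26. , 16.1]), 71.4, 683, (np.float64(312.0), np.float64(78.0)), array([32., 32., 32.]))
(array([ 454. , -153.4]), np.float64(115.9), array([25.1, 16.5]), -68.6, 539, (np.float64(252.0), np.float64(180.0)), array([32., 32., 32.]))
(array([ 439.2, -262.8]), np.float64(115.8), array([25.4, 15.7]), 67.7, 512, (np.float64(349.0), np.float64(232.0)), array([27., 27., 27.]))
```

View pics/w7.png

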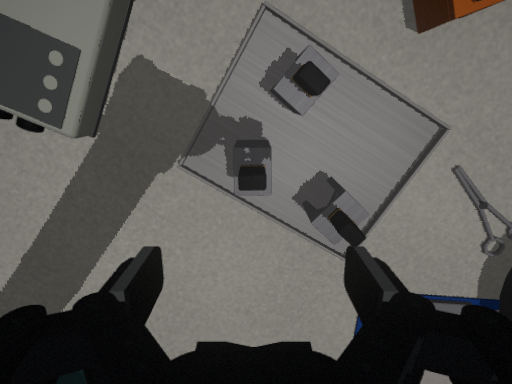

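Call:
step_arm:
  motion:
    - {"linear": [0.0003, 0.0016, -0.03], "rotation": [0, 0, 0.5], "grip": -1}
    - {"linear": [0, 0, -0.04], "rotation": [0, 0, 0], "grip": -1}
    - {"linear": [0, 0, -0.04], "rotation": [0, 0, 0], "grip": -1}
    - {"linear": [0, 0, -0.035], "rotation": [0, 0, 0], "grip": -1}
    - {"linear": [0, 0, -0.02], "rotation": [0, 0, 0], "grip": -1}
    - {"linear": [0, 0, -0.005], "rotation": [0, 0, 0], "grip": -1}
    - {"linear": [0, 0, 0], "rotation": [0, 0, 0], "grip": -1}
    - {"linear": [0, 0, 0], "rotation": [0, 0, 0], "grip": -1}

```text
time: 16.12
tcp_pos: [456.2, -150.2, 43.4]
eef_rot: [0.982, 0.189, 0.001, 0.0]
contact_force: [-0.1, 0.0, -0.6]
finger_gap: 85.1
```

```bash
python3 - <<'E'
from h import *
im=cam('wrist'); save(im,'w8.png'); s=im['state'];print(s['tcp_pos'],yaw(s),s['contact_force']); grips(im)
E
```

```text
[ 456.17551527 -150.24425517   43.40412745] 21.74388435522216 [-0.06591151  0.01436599 -0.59016385]
(array([ 556.8, -170.1]), np.float64(115.9), array([26.5, 16.9]), 69.5, 5753, (np.float64(418.0), np.float64(58.0)), array([29., 29., 29.]))
(array([ 441.7, -108.7]), np.float64(121.6), array([22.8, 15. ]), 60.2, 2273, (np.float64(138.0), np.float64(281.0)), array([27., 27., 26.]))
(array([ 474.5, -190.9]), np.float64(121.5), array([22.8, 15.3]), -17.1, 2316, (np.float64(368.0), np.float64(281.0)), array([28., 28., 28.]))
(array([ 454.8, -153.6]), np.float64(115.7), array([25.9, 16.7]), -69.4, 3156, (np.float64(259.0), np.float64(286.0)), array([23., 23., 22.]))
(array([ 440.3, -249.9]), np.float64(108.8), array([7.5, 3.4]), -18.1, 206, (np.float64(438.0), np.float64(378.0)), array([8., 8., 8.]))
```

View pics/w8.png

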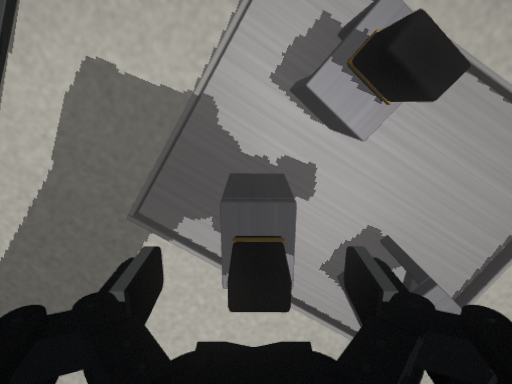

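Call:
step_arm:
  motion:
    - {"linear": [0, 0, 0], "rotation": [0, 0, 0], "grip": -1}
    - {"linear": [0, 0, 0], "rotation": [0, 0, 0], "grip": -1}

```text
time: 16.33
tcp_pos: [456.2, -151.6, 43.9]
eef_rot: [0.982, 0.188, 0.001, 0.001]
contact_force: [-0.0, -0.0, 0.3]
finger_gap: 85.5
```

Call:
step_arm:
  motion:
    - {"linear": [-0.001, -0.001, -0.003], "rotation": [0, 0, 0], "grip": -1}
    - {"linear": [0, 0, 0], "rotation": [0, 0, 0], "grip": -1}
    - {"linear": [0, 0, 0], "rotation": [0, 0, 0], "grip": 1}
    - {"linear": [0, 0, 0], "rotation": [0, 0, 0], "grip": 1}
    - {"linear": [0, 0, 0], "rotation": [0, 0, 0], "grip": 1}
    - {"linear": [0, 0, 0], "rotation": [0, 0, 0], "grip": 1}
    - {"linear": [0, 0, 0], "rotation": [0, 0, 0], "grip": 1}
    - {"linear": [0, 0, 0], "rotation": [0, 0, 0], "grip": 1}
  force: 50

```text
time: 17.0
tcp_pos: [454.1, -152.2, 39.4]
eef_rot: [0.982, 0.188, -0.0, -0.0]
contact_force: [-0.3, 0.8, 0.5]
finger_gap: 25.5
```

```bash
python3 - <<'E'
from h import *
im=cam('wrist'); save(im,'w9.png'); s=im['state'];print(s['tcp_pos'],yaw(s),s['contact_force'],s['finger_gap']); grips(im)
E
```

```text
[ 454.08651616 -152.19915635   39.42253841] 21.636821718661196 [-0.28411111  0.84999851  0.49971166] 25.512572973666106
(array([ 557. , -170.1]), np.float64(115.8), array([26.2, 16.8]), 71.0, 6390, (np.float64(423.0), np.float64(48.0)), array([30., 30., 30.]))
(array([ 456.7, -151.5]), np.float64(122.3), array([92.2, 23.2]), -68.4, 8007, (np.float64(254.0), np.float64(285.0)), array([23., 23., 23.]))
(array([ 463.6, -197.1]), np.float64(129.6), array([2. , 1.5]), 66.8, 20, (np.float64(382.0), np.float64(340.0)), array([30., 30., 32.]))
```

View pics/w9.png

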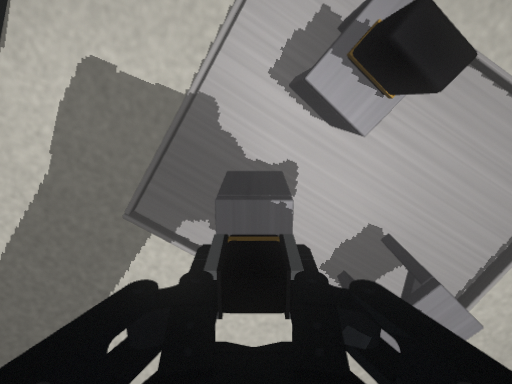

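Call:
step_arm:
  motion:
    - {"linear": [0, 0, 0.015], "rotation": [0, 0, 0], "grip": 1}
    - {"linear": [0, 0, 0.035], "rotation": [0, 0, 0], "grip": 1}
    - {"linear": [0, 0, 0.04], "rotation": [0, 0, 0], "grip": 1}
    - {"linear": [0, 0, 0.04], "rotation": [0, 0, 0], "grip": 1}
    - {"linear": [0, 0, 0.04], "rotation": [0, 0, 0], "grip": 1}
    - {"linear": [0.003, 0.008, 0.035], "rotation": [0, 0, 0], "grip": 1}
    - {"linear": [0.01, 0.027, 0.015], "rotation": [0, 0, -2], "grip": 1}
    - {"linear": [0.0138, 0.035, 0], "rotation": [0, 0, -2.5], "grip": 1}
    - {"linear": [0.0138, 0.035, 0], "rotation": [0, 0, -2.5], "grip": 1}
    - {"linear": [0.0138, 0.035, 0], "rotation": [0, 0, -2.5], "grip": 1}

```text
time: 17.88
tcp_pos: [508.3, -11.2, 259.4]
eef_rot: [0.995, 0.104, -0.0, 0.0]
contact_force: [0.4, -2.5, -3.8]
finger_gap: 25.6
```

Call:
step_arm:
  motion:
    - {"linear": [0.0138, 0.035, 0], "rotation": [0, 0, -2.5], "grip": 1}
    - {"linear": [0.0138, 0.035, 0], "rotation": [0, 0, -2.5], "grip": 1}
    - {"linear": [0.0138, 0.035, 0], "rotation": [0, 0, -2.5], "grip": 1}
    - {"linear": [0.0138, 0.035, 0], "rotation": [0, 0, -2.5], "grip": 1}
    - {"linear": [0.0138, 0.035, 0], "rotation": [0, 0, -2.5], "grip": 1}
    - {"linear": [0.0138, 0.035, 0], "rotation": [0, 0, -2.5], "grip": 1}
    - {"linear": [0.0138, 0.035, 0], "rotation": [0, 0, 0], "grip": 1}
    - {"linear": [0.0138, 0.03, 0], "rotation": [0, 0, 0], "grip": 1}
    - {"linear": [0, 0, 0], "rotation": [0, 0, 0], "grip": 1}
    - {"linear": [0, 0, 0], "rotation": [0, 0, 0], "grip": 1}

```text
time: 18.72
tcp_pos: [617.6, 265.1, 257.5]
eef_rot: [1.0, -0.023, -0.002, -0.0]
contact_force: [-0.4, -1.1, -2.9]
finger_gap: 25.3
```

```bash
python3 - <<'E'
from h import *
im=cam('wrist'); save(im,'w10.png'); s=im['state'];print(s['tcp_pos'],yaw(s),s['contact_force'],s['finger_gap'])
t=np.array(s['tcp_pos']); d=np.array([619.5,268.8])-t[:2]; print(d, 'yaw need',-3.0-yaw(s))
im=cam('side'); save(im,'s10.png')
E
```

```text
[617.55073326 265.14322814 257.45277859] -2.630749054894951 [-0.39453382 -1.11896513 -2.85547914] 25.302474652025523
[1.94926674 3.65677186] yaw need -0.36925094510504897
```

View pics/w10.png

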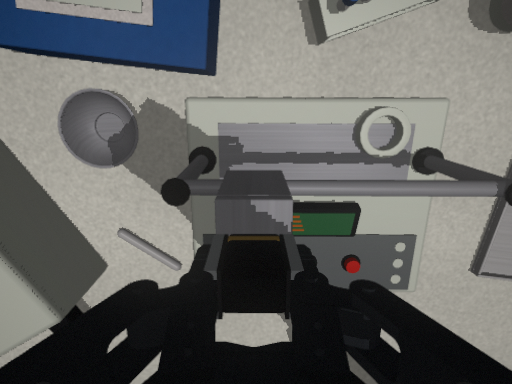

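View pics/s10.png

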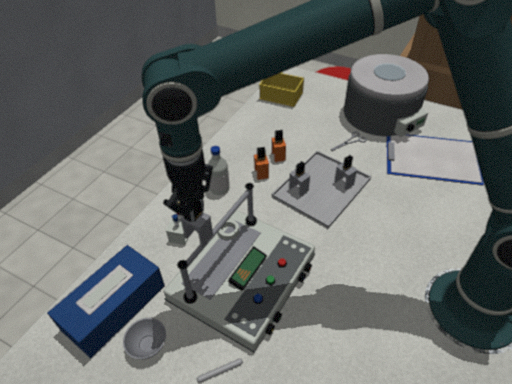

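```bash
python3 - <<'E'
from h import *
im=cam('wrist'); P=cloud(im); s=im['state'];print(s['tcp_pos'],yaw(s))
m=(P[...,2]>172)&(P[...,2]<192)&(P[...,0]>560)&(P[...,0]<660)&(P[...,1]>60)&(P[...,1]<310)
q=P[m]
for lo in range(60,310,25):
    r=q[(q[:,1]>lo)&(q[:,1]<lo+25)]
    if len(r)>20: print(lo,r[:,1].mean().round(),np.percentile(r[:,0],[2,50,98]).round(1),np.percentile(r[:,2],95).round(1))
for v in range(165,248,5): print(v,P[v,254].round(1))
print([P[210,u].round(1)[:3].tolist() for u in (216,222,288,294)])
E
```

```text
[618.38674858 261.56238926 258.15866484] -2.886191676288399
60 72.0 [602.8 610.5 615.7] 187.3
85 97.0 [604.1 611.7 617.2] 187.4
110 123.0 [605.2 613.1 618.4] 187.3
135 148.0 [606.7 614.3 619.6] 187.5
160 172.0 [607.9 615.6 621. ] 187.5
185 198.0 [609.1 616.8 622.1] 187.4
210 221.0 [610.4 618.4 623.4] 187.4
285 300.0 [614.7 622.6 627.4] 187.4
165 [612.8 260.4  52.9]
170 [644.3 259.5 223.3]
175 [644.6 259.6 240. ]
180 [644.6 259.6 253. ]
185 [644.6 259.6 264.9]
190 [644.1 259.7 273.6]
195 [644.1 259.7 283.1]
200 [643.5 259.8 289.4]
205 [641.4 259.9 291.1]
210 [638.1 260.1 289.5]
215 [635.7 260.2 290.3]
220 [632.9 260.3 290.3]
225 [630.4 260.5 290.7]
230 [627.5 260.6 290.5]
235 [626.5 260.7 294.5]
240 [626.5 260.7 300.3]
245 [626.2 260.7 305.2]
[[639.8, 279.2, 291.5], [639.3, 276.3, 290.5], [637.9, 242.9, 291.3], [556.3, 212.7, 71.3]]
```

Call:
step_arm:
  motion:
    - {"linear": [0.001, 0.006, 0], "rotation": [0, 0, 0], "grip": 1}
    - {"linear": [0, 0, 0], "rotation": [0, 0, 0], "grip": 1}
    - {"linear": [0, 0, -0.015], "rotation": [0, 0, 0], "grip": 1}
    - {"linear": [0, 0, -0.015], "rotation": [0, 0, 0], "grip": 1}
    - {"linear": [0, 0, -0.005], "rotation": [0, 0, 0], "grip": 1}
    - {"linear": [0, 0, 0], "rotation": [0, 0, 0], "grip": 1}
    - {"linear": [0, 0, 0], "rotation": [0, 0, 0], "grip": 1}
    - {"linear": [0, 0, 0], "rotation": [0, 0, 0], "grip": 1}

```text
time: 19.53
tcp_pos: [620.4, 269.0, 225.6]
eef_rot: [1.0, -0.025, 0.001, -0.0]
contact_force: [-0.6, 0.3, -3.3]
finger_gap: 25.2
```

Call:
step_arm:
  motion:
    - {"linear": [0, 0, 0], "rotation": [0, 0, 0], "grip": 1}
    - {"linear": [0, 0, 0], "rotation": [0, 0, 0], "grip": 1}
    - {"linear": [0, 0, 0], "rotation": [0, 0, 0], "grip": 1}

```text
time: 19.78
tcp_pos: [620.0, 268.9, 225.0]
eef_rot: [1.0, -0.025, 0.0, -0.0]
contact_force: [-0.4, 0.6, -2.6]
finger_gap: 25.4
```

Call:
step_arm:
  motion:
    - {"linear": [-0.0005, 0, -0.01], "rotation": [0, 0, 0], "grip": 1}
    - {"linear": [0, 0, -0.012], "rotation": [0, 0, 0], "grip": 1}
    - {"linear": [0, 0, -0.012], "rotation": [0, 0, 0], "grip": 1}
    - {"linear": [0, 0, -0.012], "rotation": [0, 0, 0], "grip": 1}
    - {"linear": [0, 0, -0.008], "rotation": [0, 0, 0], "grip": 1}
    - {"linear": [0, 0, 0], "rotation": [0, 0, 0], "grip": 1}
    - {"linear": [0, 0, 0], "rotation": [0, 0, 0], "grip": 1}
    - {"linear": [0, 0, 0], "rotation": [0, 0, 0], "grip": 1}

```text
time: 20.45
tcp_pos: [619.7, 269.1, 170.8]
eef_rot: [1.0, -0.025, 0.0, -0.0]
contact_force: [0.8, 0.8, -2.6]
finger_gap: 25.3
```

Call:
step_arm:
  motion:
    - {"linear": [0, 0, -0.002], "rotation": [0, 0, 0], "grip": 1}
    - {"linear": [0, 0, 0], "rotation": [0, 0, 0], "grip": 1}
    - {"linear": [0, 0, -0.002], "rotation": [0, 0, 0], "grip": 1}
    - {"linear": [0, 0, 0], "rotation": [0, 0, 0], "grip": 1}
    - {"linear": [0, 0, 0], "rotation": [0, 0, 0], "grip": 1}

```text
time: 20.87
tcp_pos: [619.4, 268.7, 166.4]
eef_rot: [1.0, -0.025, -0.0, 0.0]
contact_force: [-0.3, -0.0, -4.6]
finger_gap: 25.4
```

Call:
step_arm:
  motion:
    - {"linear": [0, 0, -0.001], "rotation": [0, 0, 0], "grip": 1}
    - {"linear": [0, 0, 0], "rotation": [0, 0, 0], "grip": 1}
    - {"linear": [0, 0, 0], "rotation": [0, 0, 0], "grip": 1}

```text
time: 21.12
tcp_pos: [619.3, 268.8, 165.3]
eef_rot: [1.0, -0.025, -0.0, 0.0]
contact_force: [0.5, -0.0, -2.8]
finger_gap: 25.5
```

Call:
step_arm:
  motion:
    - {"linear": [0, 0, -0.001], "rotation": [0, 0, 0], "grip": 1}
    - {"linear": [0, 0, 0], "rotation": [0, 0, 0], "grip": 1}
    - {"linear": [0, 0, 0], "rotation": [0, 0, 0], "grip": 1}

```text
time: 21.37
tcp_pos: [619.2, 269.0, 164.6]
eef_rot: [1.0, -0.025, -0.0, -0.0]
contact_force: [-0.6, -0.1, -0.6]
finger_gap: 25.2
```

Call:
step_arm:
  motion:
    - {"linear": [0, 0, 0], "rotation": [0, 0, 0], "grip": 0.2}
    - {"linear": [0, 0, 0], "rotation": [0, 0, 0], "grip": 0}
    - {"linear": [0, 0, 0], "rotation": [0, 0, 0], "grip": -0.2}
    - {"linear": [0, 0, 0], "rotation": [0, 0, 0], "grip": -0.3}
    - {"linear": [0, 0, 0.01], "rotation": [0, 0, 0], "grip": -0.3}
    - {"linear": [0, 0, 0.02], "rotation": [0, 0, 0], "grip": -0.3}
    - {"linear": [0, 0, 0.03], "rotation": [0, 0, 0], "grip": -0.3}
    - {"linear": [0, 0, 0.02], "rotation": [0, 0, 0], "grip": -0.3}
    - {"linear": [0, 0, 0], "rotation": [0, 0, 0], "grip": -0.3}

```text
time: 22.12
tcp_pos: [621.6, 270.7, 250.8]
eef_rot: [1.0, -0.025, 0.004, -0.002]
contact_force: [0.7, 1.0, 0.2]
finger_gap: 55.7
```

```bash
python3 - <<'E'
from h import *
im=cam('wrist'); save(im,'w11.png'); s=im['state'];print(s['tcp_pos'],yaw(s)); grips(im,230,250)
im=cam('side'); save(im,'s11.png')
E
```

```text
[621.60404485 270.68907016 250.8268077 ] -2.869096965674612
(array([618.9, 268.5]), np.float64(240.8), array([26.1, 16.3]), 86.6, 1026, (np.float64(257.0), np.float64(218.0)), array([20., 20., 20.]))
```

View pics/w11.png

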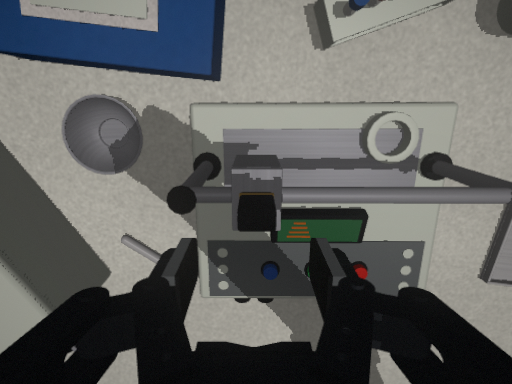

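View pics/s11.png

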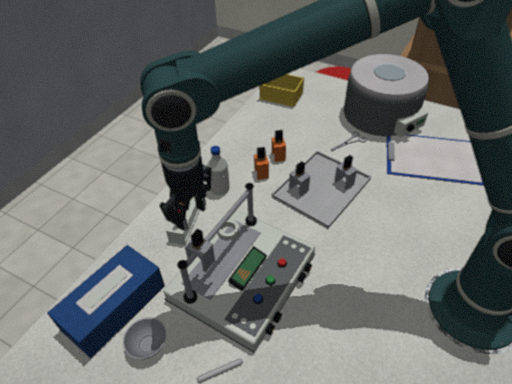

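Call:
step_arm:
  motion:
    - {"linear": [-0.004, -0.02, 0.01], "rotation": [0, 0, 0], "grip": -0.3}
    - {"linear": [-0.0052, -0.038, 0], "rotation": [0, 0, -2], "grip": -0.3}
    - {"linear": [-0.0052, -0.038, 0], "rotation": [0, 0, -2], "grip": -0.3}
    - {"linear": [-0.0052, -0.038, 0], "rotation": [0, 0, -2], "grip": -1}
    - {"linear": [-0.0052, -0.038, 0], "rotation": [0, 0, -2], "grip": -1}
    - {"linear": [-0.0052, -0.038, 0], "rotation": [0, 0, -2], "grip": -1}
    - {"linear": [-0.0052, -0.038, 0], "rotation": [0, 0, -2], "grip": -1}
    - {"linear": [-0.0052, -0.038, 0], "rotation": [0, 0, -2], "grip": -1}
    - {"linear": [-0.0052, -0.038, 0], "rotation": [0, 0, -2], "grip": -1}
    - {"linear": [-0.0052, -0.038, 0], "rotation": [0, 0, 0], "grip": -1}

```text
time: 23.05
tcp_pos: [567.2, -95.2, 253.5]
eef_rot: [0.986, -0.165, -0.001, 0.0]
contact_force: [0.5, 0.4, 0.3]
finger_gap: 85.3
```

Call:
step_arm:
  motion:
    - {"linear": [-0.0052, -0.038, 0], "rotation": [0, 0, 0], "grip": -1}
    - {"linear": [-0.0052, -0.036, -0.01], "rotation": [0, 0, 0], "grip": -1}
    - {"linear": [0, -0.005, -0.03], "rotation": [0, 0, 0], "grip": -1}
    - {"linear": [0, 0, 0], "rotation": [0, 0, 0], "grip": -1}
    - {"linear": [0, 0, 0], "rotation": [0, 0, 0], "grip": -1}
    - {"linear": [0, 0, 0], "rotation": [0, 0, 0], "grip": -1}

```text
time: 23.55
tcp_pos: [558.7, -170.3, 214.9]
eef_rot: [0.987, -0.163, -0.0, -0.001]
contact_force: [0.0, 0.9, 0.4]
finger_gap: 85.3
```

```bash
python3 - <<'E'
from h import *
im=cam('wrist'); save(im,'w12.png'); s=im['state'];print(s['tcp_pos'],yaw(s)); grips(im)
E
```

```text
[ 558.65678538 -170.2780122   214.88945854] -18.720889459271742
(array([756. , -52.7]), np.float64(104.6), array([27.2,  3. ]), 72.1, 110, (np.float64(41.0), np.float64(1.0)), array([47., 47., 44.]))
(array([ 676.2, -283.7]), np.float64(110.6), array([13.4,  4.6]), 65.7, 137, (np.float64(339.0), np.float64(3.0)), array([24., 21., 18.]))
(array([ 697.5, -182.6]), np.float64(112.0), array([26.4, 16.5]), 40.4, 780, (np.float64(213.0), np.float64(21.0)), array([32., 28., 25.]))
(array([ 556.9, -170.5]), np.float64(116.0), array([24.8, 16. ]), 69.9, 516, (np.float64(254.0), np.float64(182.0)), array([25., 24., 24.]))
(array([608.4,  44.2]), np.float64(122.0), array([15.6,  7.8]), 5.7, 427, (np.float64(21.0), np.float64(204.0)), array([36., 36., 37.]))
(array([ 443.5, -268.7]), np.float64(115.2), array([25.9, 11.3]), 41.0, 267, (np.float64(381.0), np.float64(255.0)), array([22., 21., 21.]))
```

View pics/w12.png

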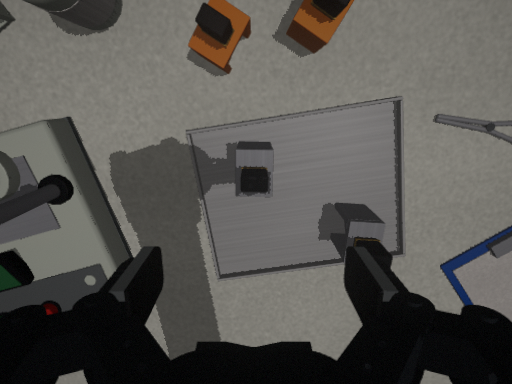

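Call:
step_arm:
  motion:
    - {"linear": [-0.0012, -0.0003, -0.03], "rotation": [0, 0, -0.7], "grip": -1}
    - {"linear": [0, 0, -0.04], "rotation": [0, 0, 0], "grip": -1}
    - {"linear": [0, 0, -0.04], "rotation": [0, 0, 0], "grip": -1}
    - {"linear": [0, 0, -0.035], "rotation": [0, 0, 0], "grip": -1}
    - {"linear": [0, 0, -0.02], "rotation": [0, 0, 0], "grip": -1}
    - {"linear": [0, 0, -0.0095], "rotation": [0, 0, 0], "grip": -1}
    - {"linear": [0, 0, 0], "rotation": [0, 0, 0], "grip": -1}
    - {"linear": [0, 0, 0], "rotation": [0, 0, 0], "grip": -1}
    - {"linear": [0, 0, 0], "rotation": [0, 0, 0], "grip": -1}
    - {"linear": [0, 0, 0], "rotation": [0, 0, 0], "grip": -1}

```text
time: 24.43
tcp_pos: [558.6, -172.7, 42.1]
eef_rot: [0.985, -0.17, 0.002, 0.0]
contact_force: [-0.2, 0.4, 0.4]
finger_gap: 85.5
```

Call:
step_arm:
  motion:
    - {"linear": [0, 0, 0], "rotation": [0, 0, 0], "grip": 1}
    - {"linear": [0, 0, 0], "rotation": [0, 0, 0], "grip": 1}
    - {"linear": [0, 0, 0], "rotation": [0, 0, 0], "grip": 1}
    - {"linear": [0, 0, 0], "rotation": [0, 0, 0], "grip": 1}
    - {"linear": [0, 0, 0], "rotation": [0, 0, 0], "grip": 1}
    - {"linear": [0, 0, 0], "rotation": [0, 0, 0], "grip": 1}
  force: 50

```text
time: 24.93
tcp_pos: [557.1, -172.6, 40.0]
eef_rot: [0.985, -0.17, 0.0, 0.0]
contact_force: [0.5, 1.1, 1.7]
finger_gap: 25.3
```

```bash
python3 - <<'E'
from h import *
im=cam('wrist'); save(im,'w13.png'); s=im['state'];print(s['tcp_pos'],yaw(s),s['finger_gap'],s['contact_force']); grips(im)
E
```

```text
[ 557.07173012 -172.55543199   40.04599333] -19.563263081511096 25.34224637557562 [0.5178604  1.06157139 1.69815131]
(array([ 559.8, -173.5]), np.float64(122.0), array([90.7, 22.8]), 70.5, 7725, (np.float64(253.0), np.float64(284.0)), array([16., 16., 17.]))
```

View pics/w13.png

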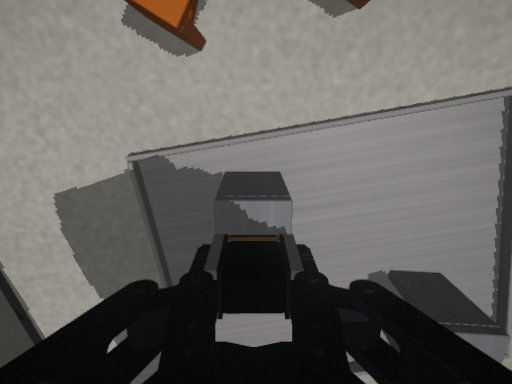

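Call:
step_arm:
  motion:
    - {"linear": [0, 0, 0.015], "rotation": [0, 0, 0], "grip": 1}
    - {"linear": [0, 0, 0.035], "rotation": [0, 0, 0], "grip": 1}
    - {"linear": [0, 0, 0.04], "rotation": [0, 0, 0], "grip": 1}
    - {"linear": [0, 0, 0.04], "rotation": [0, 0, 0], "grip": 1}
    - {"linear": [0, 0, 0.04], "rotation": [0, 0, 0], "grip": 1}
    - {"linear": [0, 0, 0.035], "rotation": [0, 0, 0], "grip": 1}
    - {"linear": [0.0045, 0.027, 0.017], "rotation": [0, 0, 1.6], "grip": 1}
    - {"linear": [0.006, 0.036, 0], "rotation": [0, 0, 2], "grip": 1}
    - {"linear": [0.006, 0.036, 0], "rotation": [0, 0, 2], "grip": 1}
    - {"linear": [0.006, 0.036, 0], "rotation": [0, 0, 2], "grip": 1}

```text
time: 25.82
tcp_pos: [578.9, -36.5, 261.7]
eef_rot: [0.995, -0.104, -0.0, 0.0]
contact_force: [-0.4, -0.3, -3.1]
finger_gap: 25.5
```

Call:
step_arm:
  motion:
    - {"linear": [0.006, 0.036, 0], "rotation": [0, 0, 2], "grip": 1}
    - {"linear": [0.006, 0.036, 0], "rotation": [0, 0, 2], "grip": 1}
    - {"linear": [0.006, 0.036, 0], "rotation": [0, 0, 2], "grip": 1}
    - {"linear": [0.006, 0.036, 0], "rotation": [0, 0, 2], "grip": 1}
    - {"linear": [0.006, 0.036, 0], "rotation": [0, 0, 1], "grip": 1}
    - {"linear": [0.006, 0.036, 0], "rotation": [0, 0, 0], "grip": 1}
    - {"linear": [0, 0.01, 0], "rotation": [0, 0, 0], "grip": 1}
    - {"linear": [0, 0, 0], "rotation": [0, 0, 0], "grip": 1}
    - {"linear": [0, 0, 0], "rotation": [0, 0, 0], "grip": 1}
    - {"linear": [0, 0, 0], "rotation": [0, 0, 0], "grip": 1}

```text
time: 26.65
tcp_pos: [615.4, 186.5, 261.0]
eef_rot: [1.0, -0.027, -0.001, 0.001]
contact_force: [-0.2, 0.0, -3.7]
finger_gap: 25.7
```

Call:
step_arm:
  motion:
    - {"linear": [0, 0, 0], "rotation": [0, 0, 0], "grip": 1}
    - {"linear": [0, 0, 0], "rotation": [0, 0, 0], "grip": 1}
    - {"linear": [0, 0, 0], "rotation": [0, 0, 0], "grip": 1}

```text
time: 26.9
tcp_pos: [615.7, 187.1, 262.0]
eef_rot: [1.0, -0.027, 0.0, 0.0]
contact_force: [-0.3, 0.4, -2.4]
finger_gap: 25.5
```

```bash
python3 - <<'E'
from h import *
im=cam('wrist'); P=cloud(im); save(im,'w14.png'); s=im['state'];print(s['tcp_pos'],yaw(s))
for v in range(170,248,10): print(v,P[v,254].round(1))
y=s['tcp_pos'][1]; print('bar x at y', 615.3+0.052*(y-188.9), 'saddle target')
grips(im,230,250)
E
```

```text
[615.69824049 187.07174046 261.95568706] -3.0763547801227005
170 [603.  186.6  51.9]
180 [640.8 185.1 252.8]
190 [640.6 185.1 274.8]
200 [640.5 185.2 292.5]
210 [635.3 185.5 293.3]
220 [629.9 185.8 293.5]
230 [624.3 186.1 293.3]
240 [689.  183.  442.1]
bar x at y 615.204930503693 saddle target
(array([640.9, 186. ]), np.float64(244.5), array([39.4,  1. ]), 86.6, 395, (np.float64(252.0), np.float64(176.0)), array([55., 54., 56.]))
(array([619.1, 267.9]), np.float64(240.8), array([26.1, 15.8]), 86.2, 1012, (np.float64(138.0), np.float64(210.0)), array([24., 23., 23.]))
```

View pics/w14.png

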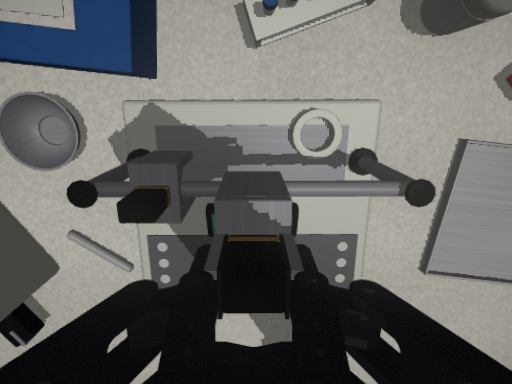

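Call:
step_arm:
  motion:
    - {"linear": [0.0005, 0, -0.02], "rotation": [0, 0, 0], "grip": 1}
    - {"linear": [0, 0, -0.02], "rotation": [0, 0, 0], "grip": 1}
    - {"linear": [0, 0, -0.012], "rotation": [0, 0, 0], "grip": 1}
    - {"linear": [0, 0, -0.012], "rotation": [0, 0, 0], "grip": 1}
    - {"linear": [0, 0, -0.012], "rotation": [0, 0, 0], "grip": 1}
    - {"linear": [0, 0, -0.01], "rotation": [0, 0, 0], "grip": 1}
    - {"linear": [0, 0, -0.005], "rotation": [0, 0, 0], "grip": 1}
    - {"linear": [0, 0, 0], "rotation": [0, 0, 0], "grip": 1}
    - {"linear": [0, 0, 0], "rotation": [0, 0, 0], "grip": 1}
    - {"linear": [0, 0, 0], "rotation": [0, 0, 0], "grip": 1}

```text
time: 27.78
tcp_pos: [616.5, 188.8, 171.7]
eef_rot: [1.0, -0.026, 0.001, -0.0]
contact_force: [-0.0, -0.3, -2.0]
finger_gap: 25.4
```

Call:
step_arm:
  motion:
    - {"linear": [0, 0, -0.002], "rotation": [0, 0, 0], "grip": 1}
    - {"linear": [0, 0, 0], "rotation": [0, 0, 0], "grip": 1}
    - {"linear": [0, 0, -0.001], "rotation": [0, 0, 0], "grip": 1}
    - {"linear": [0, 0, 0], "rotation": [0, 0, 0], "grip": 1}
    - {"linear": [0, 0, 0], "rotation": [0, 0, 0], "grip": 1}

```text
time: 28.2
tcp_pos: [616.0, 188.4, 168.0]
eef_rot: [1.0, -0.026, 0.0, 0.0]
contact_force: [-0.6, 0.5, -2.9]
finger_gap: 25.1
```

Call:
step_arm:
  motion:
    - {"linear": [0, 0, -0.001], "rotation": [0, 0, 0], "grip": 1}
    - {"linear": [0, 0, 0], "rotation": [0, 0, 0], "grip": 1}
    - {"linear": [0, 0, 0], "rotation": [0, 0, 0], "grip": 1}

```text
time: 28.45
tcp_pos: [615.9, 188.5, 166.8]
eef_rot: [1.0, -0.026, -0.0, 0.0]
contact_force: [-0.4, 0.1, -3.3]
finger_gap: 25.5
```

Call:
step_arm:
  motion:
    - {"linear": [0, 0, -0.001], "rotation": [0, 0, 0], "grip": 1}
    - {"linear": [0, 0, 0], "rotation": [0, 0, 0], "grip": 1}
    - {"linear": [0, 0, 0], "rotation": [0, 0, 0], "grip": 1}

```text
time: 28.7
tcp_pos: [615.9, 188.5, 165.8]
eef_rot: [1.0, -0.026, -0.0, 0.0]
contact_force: [-0.4, -0.3, -3.3]
finger_gap: 25.1
```

Call:
step_arm:
  motion:
    - {"linear": [0, 0, -0.0007], "rotation": [0, 0, 0], "grip": 1}
    - {"linear": [0, 0, 0], "rotation": [0, 0, 0], "grip": 1}
    - {"linear": [0, 0, 0], "rotation": [0, 0, 0], "grip": 1}

```text
time: 28.95
tcp_pos: [615.9, 188.6, 165.2]
eef_rot: [1.0, -0.026, -0.0, 0.0]
contact_force: [-0.5, 0.2, -2.1]
finger_gap: 25.4
```

Contact beginning; a little more, then release.

Call:
step_arm:
  motion:
    - {"linear": [0, 0, -0.0007], "rotation": [0, 0, 0], "grip": 1}
    - {"linear": [0, 0, 0], "rotation": [0, 0, 0], "grip": 1}
    - {"linear": [0, 0, 0], "rotation": [0, 0, 0], "grip": 1}

```text
time: 29.2
tcp_pos: [615.8, 188.6, 164.9]
eef_rot: [1.0, -0.026, -0.0, 0.0]
contact_force: [-1.4, -0.5, 2.3]
finger_gap: 25.4
```

Call:
step_arm:
  motion:
    - {"linear": [0, 0, 0], "rotation": [0, 0, 0], "grip": 0.2}
    - {"linear": [0, 0, 0], "rotation": [0, 0, 0], "grip": 0}
    - {"linear": [0, 0, 0], "rotation": [0, 0, 0], "grip": -0.1}
    - {"linear": [0, 0, 0], "rotation": [0, 0, 0], "grip": -0.2}
    - {"linear": [0, 0, 0.01], "rotation": [0, 0, 0], "grip": -0.2}
    - {"linear": [0, 0, 0.02], "rotation": [0, 0, 0], "grip": -0.2}
    - {"linear": [0, 0, 0.03], "rotation": [0, 0, 0], "grip": -0.2}
    - {"linear": [0, 0, 0.03], "rotation": [0, 0, 0], "grip": -0.2}
    - {"linear": [0, 0, 0], "rotation": [0, 0, 0], "grip": -0.2}

```text
time: 29.95
tcp_pos: [619.0, 190.5, 262.1]
eef_rot: [1.0, -0.026, 0.005, -0.002]
contact_force: [0.3, 0.4, 0.4]
finger_gap: 51.2
```

```bash
python3 - <<'E'
from h import *
im=cam('wrist'); save(im,'w15.png'); s=im['state'];print(s['tcp_pos'],yaw(s)); grips(im,230,250)
E
```

```text
[619.00983185 190.52397258 262.11582323] -2.9580528311214906
(array([615.3, 188.8]), np.float64(240.8), array([25.5, 16.2]), 87.5, 920, (np.float64(256.0), np.float64(214.0)), array([19., 20., 20.]))
(array([619.1, 268.2]), np.float64(240.8), array([26.6, 15.8]), 87.8, 998, (np.float64(144.0), np.float64(214.0)), array([22., 21., 21.]))
```

View pics/w15.png

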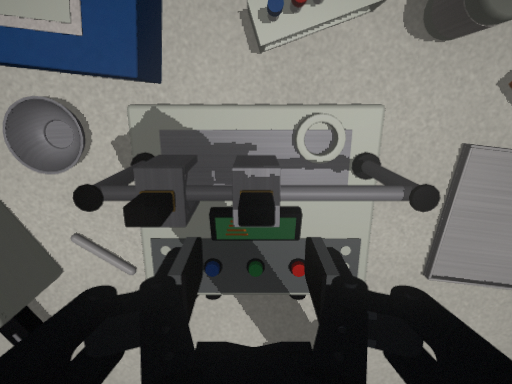

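Call:
step_arm:
  motion:
    - {"linear": [-0.0136, -0.0348, 0.0], "rotation": [0, 0, 0], "grip": -0.2}
    - {"linear": [-0.0136, -0.0348, 0.0], "rotation": [0, 0, -2], "grip": -0.2}
    - {"linear": [-0.0136, -0.0348, 0], "rotation": [0, 0, -2], "grip": -0.2}
    - {"linear": [-0.0136, -0.0348, 0], "rotation": [0, 0, -2], "grip": -1}
    - {"linear": [-0.0136, -0.0348, 0], "rotation": [0, 0, -2], "grip": -1}
    - {"linear": [-0.0136, -0.0348, 0], "rotation": [0, 0, -2], "grip": -1}
    - {"linear": [-0.0136, -0.0348, 0], "rotation": [0, 0, -2], "grip": -1}
    - {"linear": [-0.0136, -0.0348, 0], "rotation": [0, 0, -2], "grip": -1}
    - {"linear": [-0.0136, -0.0348, 0], "rotation": [0, 0, -2], "grip": -1}
    - {"linear": [-0.0136, -0.0348, 0], "rotation": [0, 0, -2], "grip": -1}

```text
time: 30.83
tcp_pos: [478.6, -161.1, 254.4]
eef_rot: [0.983, -0.183, -0.0, 0.0]
contact_force: [0.9, -0.4, 0.4]
finger_gap: 85.4
```

Call:
step_arm:
  motion:
    - {"linear": [-0.0136, -0.0348, 0], "rotation": [0, 0, -1.4], "grip": -1}
    - {"linear": [-0.0136, -0.0348, 0], "rotation": [0, 0, 0], "grip": -1}
    - {"linear": [-0.0136, -0.0348, -0.01], "rotation": [0, 0, 0], "grip": -1}
    - {"linear": [0, 0, -0.03], "rotation": [0, 0, 0], "grip": -1}
    - {"linear": [0, 0, 0], "rotation": [0, 0, 0], "grip": -1}
    - {"linear": [0, 0, 0], "rotation": [0, 0, 0], "grip": -1}
    - {"linear": [0, 0, 0], "rotation": [0, 0, 0], "grip": -1}

```text
time: 31.42
tcp_pos: [440.1, -262.9, 215.4]
eef_rot: [0.981, -0.193, 0.0, -0.0]
contact_force: [0.6, 0.2, -0.4]
finger_gap: 85.0
```

```bash
python3 - <<'E'
from h import *
im=cam('wrist'); save(im,'w16.png'); s=im['state'];print(s['tcp_pos'],yaw(s)); grips(im)
E
```

```text
[ 440.09445794 -262.92870017  215.35866472] -22.246729641028114
(array([ 439.4, -263.9]), np.float64(116.0), array([25.5, 15.2]), 67.7, 512, (np.float64(254.0), np.float64(181.0)), array([24., 24., 24.]))
```

View pics/w16.png

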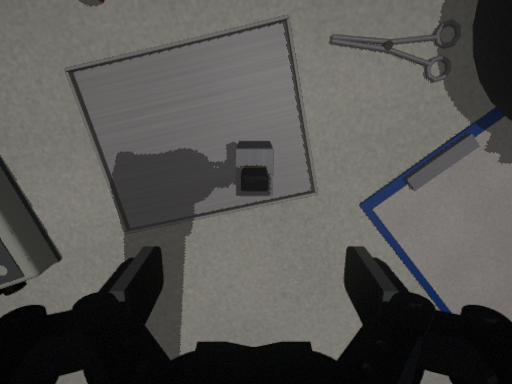

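Weight C at pixel (254,181), well aligned. Descend and grasp.

Call:
step_arm:
  motion:
    - {"linear": [-0.0005, -0.0008, -0.03], "rotation": [0, 0, 0], "grip": -1}
    - {"linear": [0, 0, -0.04], "rotation": [0, 0, 0], "grip": -1}
    - {"linear": [0, 0, -0.04], "rotation": [0, 0, 0], "grip": -1}
    - {"linear": [0, 0, -0.035], "rotation": [0, 0, 0], "grip": -1}
    - {"linear": [0, 0, -0.02], "rotation": [0, 0, 0], "grip": -1}
    - {"linear": [0, 0, -0.01], "rotation": [0, 0, 0], "grip": -1}
    - {"linear": [0, 0, 0], "rotation": [0, 0, 0], "grip": -1}
    - {"linear": [0, 0, 0], "rotation": [0, 0, 0], "grip": -1}
    - {"linear": [0, 0, 0], "rotation": [0, 0, 0], "grip": -1}
    - {"linear": [0, 0, 0], "rotation": [0, 0, 0], "grip": -1}

```text
time: 32.3
tcp_pos: [440.2, -265.4, 41.4]
eef_rot: [0.981, -0.194, 0.002, 0.001]
contact_force: [0.1, -0.3, 1.0]
finger_gap: 85.6
```

Call:
step_arm:
  motion:
    - {"linear": [0, 0, 0], "rotation": [0, 0, 0], "grip": 1}
    - {"linear": [0, 0, 0], "rotation": [0, 0, 0], "grip": 1}
    - {"linear": [0, 0, 0], "rotation": [0, 0, 0], "grip": 1}
    - {"linear": [0, 0, 0], "rotation": [0, 0, 0], "grip": 1}
    - {"linear": [0, 0, 0], "rotation": [0, 0, 0], "grip": 1}
    - {"linear": [0, 0, 0], "rotation": [0, 0, 0], "grip": 1}
  force: 50

```text
time: 32.8
tcp_pos: [438.7, -264.8, 39.7]
eef_rot: [0.981, -0.194, 0.0, 0.0]
contact_force: [-0.1, -0.4, 1.4]
finger_gap: 25.4
```

Call:
step_arm:
  motion:
    - {"linear": [0, 0, 0.015], "rotation": [0, 0, 0], "grip": 1}
    - {"linear": [0, 0, 0.035], "rotation": [0, 0, 0], "grip": 1}
    - {"linear": [0, 0, 0.04], "rotation": [0, 0, 0], "grip": 1}
    - {"linear": [0, 0, 0.04], "rotation": [0, 0, 0], "grip": 1}
    - {"linear": [0, 0, 0.04], "rotation": [0, 0, 0], "grip": 1}
    - {"linear": [0, 0, 0.035], "rotation": [0, 0, 0], "grip": 1}
    - {"linear": [0.012, 0.027, 0.017], "rotation": [0, 0, 2], "grip": 1}
    - {"linear": [0.016, 0.0345, 0], "rotation": [0, 0, 2], "grip": 1}
    - {"linear": [0.016, 0.0345, 0], "rotation": [0, 0, 2], "grip": 1}
    - {"linear": [0.016, 0.0345, 0], "rotation": [0, 0, 2], "grip": 1}

```text
time: 33.63
tcp_pos: [498.4, -133.0, 261.4]
eef_rot: [0.992, -0.125, -0.0, 0.0]
contact_force: [0.3, -0.2, -2.9]
finger_gap: 25.3
```

Call:
step_arm:
  motion:
    - {"linear": [0.016, 0.0345, 0], "rotation": [0, 0, 2], "grip": 1}
    - {"linear": [0.016, 0.0345, 0], "rotation": [0, 0, 2], "grip": 1}
    - {"linear": [0.016, 0.0345, 0], "rotation": [0, 0, 2], "grip": 1}
    - {"linear": [0.016, 0.0345, 0], "rotation": [0, 0, 2], "grip": 1}
    - {"linear": [0.016, 0.0345, 0], "rotation": [0, 0, 2], "grip": 1}
    - {"linear": [0.016, 0.0345, 0], "rotation": [0, 0, 1.5], "grip": 1}
    - {"linear": [0.016, 0.036, 0], "rotation": [0, 0, 0], "grip": 1}
    - {"linear": [0, 0, 0], "rotation": [0, 0, 0], "grip": 1}
    - {"linear": [0, 0, 0], "rotation": [0, 0, 0], "grip": 1}
    - {"linear": [0, 0, 0], "rotation": [0, 0, 0], "grip": 1}

```text
time: 34.47
tcp_pos: [609.9, 108.3, 260.2]
eef_rot: [1.0, -0.025, -0.001, 0.001]
contact_force: [-0.1, -0.9, -1.9]
finger_gap: 25.4
```

Call:
step_arm:
  motion:
    - {"linear": [0, 0, 0], "rotation": [0, 0, 0], "grip": 1}
    - {"linear": [0, 0, 0], "rotation": [0, 0, 0], "grip": 1}
    - {"linear": [0, 0, 0], "rotation": [0, 0, 0], "grip": 1}

```text
time: 34.72
tcp_pos: [610.6, 107.1, 261.5]
eef_rot: [1.0, -0.026, 0.0, 0.0]
contact_force: [0.1, 0.0, -3.4]
finger_gap: 25.1
```

```bash
python3 - <<'E'
from h import *
im=cam('wrist'); P=cloud(im); save(im,'w17.png'); s=im['state'];print(s['tcp_pos'],yaw(s),s['finger_gap'])
for v in range(170,248,10): print(v,P[v,254].round(1))
y=s['tcp_pos'][1]; print('bar x at y', 615.3+0.052*(y-188.9))
grips(im,230,250)
E
```

```text
[610.60847401 107.13335435 261.52756364] -2.9928460150082583 25.082396400174474
170 [597.9 106.6  51.2]
180 [636.6 105.1 255.7]
190 [636.1 105.2 276.2]
200 [635.8 105.3 293.4]
210 [630.9 105.5 294.7]
220 [625.1 105.8 293.8]
230 [619.4 106.1 293.4]
240 [618.3 106.2 303.1]
bar x at y 611.0481344260018
(array([636.4, 106.1]), np.float64(244.4), array([39.4,  0.9]), 87.1, 394, (np.float64(252.0), np.float64(175.0)), array([57., 56., 57.]))
(array([619.2, 267.2]), np.float64(240.7), array([25.6, 15.8]), 85.7, 1113, (np.float64(22.0), np.float64(209.0)), array([13., 13., 14.]))
(array([615.6, 188.2]), np.float64(240.8), array([26.4, 15.5]), 88.2, 1014, (np.float64(138.0), np.float64(208.0)), array([18., 19., 18.]))
```

View pics/w17.png

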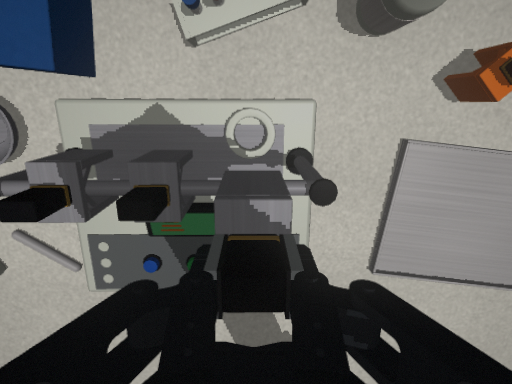

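Call:
step_arm:
  motion:
    - {"linear": [0.0007, 0, -0.02], "rotation": [0, 0, 0], "grip": 1}
    - {"linear": [0, 0, -0.02], "rotation": [0, 0, 0], "grip": 1}
    - {"linear": [0, 0, -0.012], "rotation": [0, 0, 0], "grip": 1}
    - {"linear": [0, 0, -0.012], "rotation": [0, 0, 0], "grip": 1}
    - {"linear": [0, 0, -0.012], "rotation": [0, 0, 0], "grip": 1}
    - {"linear": [0, 0, -0.01], "rotation": [0, 0, 0], "grip": 1}
    - {"linear": [0, 0, -0.005], "rotation": [0, 0, 0], "grip": 1}
    - {"linear": [0, 0, 0], "rotation": [0, 0, 0], "grip": 1}
    - {"linear": [0, 0, 0], "rotation": [0, 0, 0], "grip": 1}
    - {"linear": [0, 0, 0], "rotation": [0, 0, 0], "grip": 1}

```text
time: 35.6
tcp_pos: [611.9, 109.1, 171.3]
eef_rot: [1.0, -0.025, 0.001, -0.0]
contact_force: [0.7, 1.5, -3.7]
finger_gap: 25.6
```

Call:
step_arm:
  motion:
    - {"linear": [0, 0, -0.002], "rotation": [0, 0, 0], "grip": 1}
    - {"linear": [0, 0, 0], "rotation": [0, 0, 0], "grip": 1}
    - {"linear": [0, 0, -0.002], "rotation": [0, 0, 0], "grip": 1}
    - {"linear": [0, 0, 0], "rotation": [0, 0, 0], "grip": 1}
    - {"linear": [0, 0, 0], "rotation": [0, 0, 0], "grip": 1}

```text
time: 36.02
tcp_pos: [611.3, 108.7, 166.4]
eef_rot: [1.0, -0.025, -0.0, 0.0]
contact_force: [0.1, 0.8, -2.7]
finger_gap: 25.4
```

Call:
step_arm:
  motion:
    - {"linear": [0, 0, -0.001], "rotation": [0, 0, 0], "grip": 1}
    - {"linear": [0, 0, 0], "rotation": [0, 0, 0], "grip": 1}
    - {"linear": [0, 0, 0], "rotation": [0, 0, 0], "grip": 1}

```text
time: 36.27
tcp_pos: [611.3, 108.8, 165.4]
eef_rot: [1.0, -0.025, -0.0, 0.0]
contact_force: [0.5, 0.7, -3.6]
finger_gap: 25.4
```

Call:
step_arm:
  motion:
    - {"linear": [0, 0, -0.0007], "rotation": [0, 0, 0], "grip": 1}
    - {"linear": [0, 0, 0], "rotation": [0, 0, 0], "grip": 1}
    - {"linear": [0, 0, 0], "rotation": [0, 0, 0], "grip": 1}

```text
time: 36.52
tcp_pos: [611.3, 108.9, 164.9]
eef_rot: [1.0, -0.025, -0.0, 0.0]
contact_force: [0.0, -0.1, -2.0]
finger_gap: 25.8
```

Call:
step_arm:
  motion:
    - {"linear": [0, 0, -0.0005], "rotation": [0, 0, 0], "grip": 1}
    - {"linear": [0, 0, 0], "rotation": [0, 0, 0], "grip": 1}
    - {"linear": [0, 0, 0], "rotation": [0, 0, 0], "grip": 1}

```text
time: 36.77
tcp_pos: [611.3, 108.9, 164.7]
eef_rot: [1.0, -0.025, -0.0, 0.0]
contact_force: [-1.9, 0.4, 1.7]
finger_gap: 25.4
```

Seated. Release and rise.

Call:
step_arm:
  motion:
    - {"linear": [0, 0, 0], "rotation": [0, 0, 0], "grip": 0.2}
    - {"linear": [0, 0, 0], "rotation": [0, 0, 0], "grip": 0}
    - {"linear": [0, 0, 0], "rotation": [0, 0, 0], "grip": -0.1}
    - {"linear": [0, 0, 0], "rotation": [0, 0, 0], "grip": -0.2}
    - {"linear": [0, 0, 0.01], "rotation": [0, 0, 0], "grip": -0.2}
    - {"linear": [0, 0, 0.02], "rotation": [0, 0, 0], "grip": -0.2}
    - {"linear": [0, 0, 0.03], "rotation": [0, 0, 0], "grip": -0.2}
    - {"linear": [0, 0, 0.04], "rotation": [0, 0, 0], "grip": -0.2}
    - {"linear": [0, 0, 0.03], "rotation": [0, 0, 0], "grip": 1}
    - {"linear": [0, 0, 0], "rotation": [0, 0, 0], "grip": 1}

```text
time: 37.6
tcp_pos: [614.7, 110.5, 302.6]
eef_rot: [1.0, -0.025, 0.006, -0.001]
contact_force: [1.0, 1.6, 0.5]
finger_gap: 27.8
```

Call:
step_arm:
  motion:
    - {"linear": [0, 0, 0], "rotation": [0, 0, 0], "grip": 1}
    - {"linear": [0, 0, 0], "rotation": [0, 0, 0], "grip": 1}
    - {"linear": [0, 0, 0], "rotation": [0, 0, 0], "grip": 1}

```text
time: 37.85
tcp_pos: [610.7, 108.4, 293.1]
eef_rot: [1.0, -0.025, -0.001, 0.0]
contact_force: [0.6, 0.2, 0.1]
finger_gap: 0.0
```

```bash
python3 - <<'E'
from h import *
im=cam('wrist'); save(im,'w18.png'); s=im['state'];print(s['tcp_pos'],yaw(s)); grips(im,230,250)
im=cam('side'); save(im,'s18.png')
E
```

```text
[610.66590854 108.3674447  293.10912648] -2.867738958769333
(array([618.9, 267.7]), np.float64(240.8), array([26., 16.]), 85.9, 851, (np.float64(52.0), np.float64(195.0)), array([15., 15., 16.]))
(array([615.5, 188.3]), np.float64(240.9), array([26.5, 15.5]), 87.7, 774, (np.float64(153.0), np.float64(195.0)), array([19., 19., 18.]))
(array([611.4, 108.4]), np.float64(240.9), array([25.4, 15.4]), 87.1, 691, (np.float64(253.0), np.float64(195.0)), array([26., 27., 26.]))
```

View pics/s18.png

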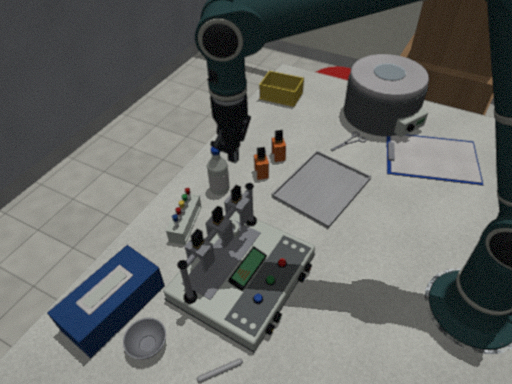

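Call:
step_arm:
  motion:
    - {"linear": [-0.028, 0.0175, 0], "rotation": [0, 0, 0], "grip": 1}
    - {"linear": [-0.028, 0.0175, 0], "rotation": [0, 0, 0], "grip": 1}
    - {"linear": [-0.028, 0.0175, 0], "rotation": [0, 0, 0], "grip": 1}
    - {"linear": [-0.028, 0.0175, 0], "rotation": [0, 0, 0], "grip": 1}
    - {"linear": [-0.028, 0.0175, 0], "rotation": [0, 0, 0], "grip": 1}
    - {"linear": [0, 0, -0.03], "rotation": [0, 0, 0], "grip": 1}
    - {"linear": [0, 0, -0.038], "rotation": [0, 0, 0], "grip": 1}
    - {"linear": [0, 0, -0.038], "rotation": [0, 0, 0], "grip": 1}
    - {"linear": [0, 0, -0.038], "rotation": [0, 0, 0], "grip": 1}
    - {"linear": [0, 0, -0.03], "rotation": [0, 0, 0], "grip": 1}

```text
time: 38.78
tcp_pos: [469.7, 195.5, 117.1]
eef_rot: [1.0, -0.025, -0.002, 0.001]
contact_force: [0.5, -0.4, -1.0]
finger_gap: 0.0
```

Call:
step_arm:
  motion:
    - {"linear": [0, 0, -0.02], "rotation": [0, 0, 0], "grip": 1}
    - {"linear": [0, 0, 0], "rotation": [0, 0, 0], "grip": 1}
    - {"linear": [0, 0, 0], "rotation": [0, 0, 0], "grip": 1}
    - {"linear": [0, 0, 0], "rotation": [0, 0, 0], "grip": 1}

```text
time: 39.12
tcp_pos: [472.0, 197.0, 101.3]
eef_rot: [1.0, -0.025, 0.001, -0.0]
contact_force: [0.6, 0.6, 0.4]
finger_gap: -0.1
```

```bash
python3 - <<'E'
from h import *
im=cam('wrist'); save(im,'w19.png'); s=im['state'];print(s['tcp_pos'],yaw(s)); 
P=cloud(im)
p=im['pixels'].astype(int); d=p[...,1]-p[...,[0,2]].max(2); m=(d>40)&(abs(P[...,2]-63.5)<5)
q=P[m]; q=q[abs(q[:,0]-472)<15]; print(len(q), ((q.max(0)+q.min(0))/2).round(1), q.mean(0).round(1))
im=cam('side'); save(im,'s19.png')
E
```

```text
[472.02596507 196.97066965 101.28886238] -2.846552832596987
15 [461.8 195.3  63.7] [461.9 195.2  63.6]
```

View pics/w19.png

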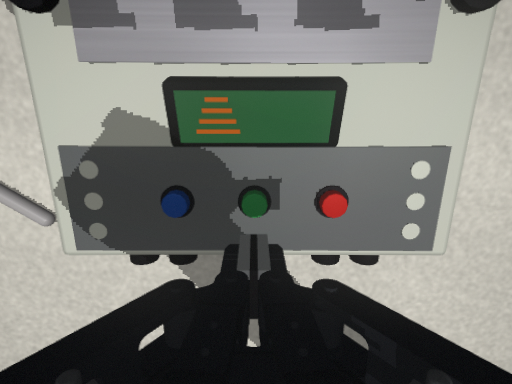

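View pics/s19.png

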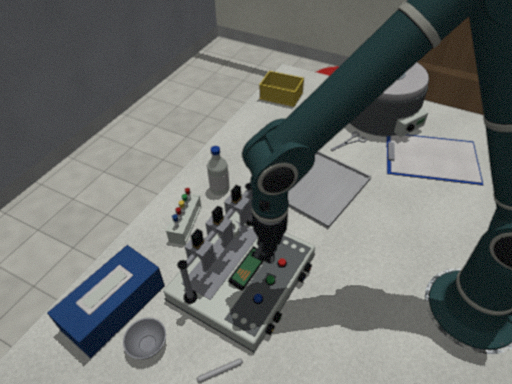

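Call:
step_arm:
  motion:
    - {"linear": [-0.0005, -0.0005, -0.02], "rotation": [0, 0, 0], "grip": 1}
    - {"linear": [0, 0, -0.025], "rotation": [0, 0, 0], "grip": 1}
    - {"linear": [0, 0, -0.015], "rotation": [0, 0, 0], "grip": 1}
    - {"linear": [0, 0, -0.006], "rotation": [0, 0, 0], "grip": 1}
    - {"linear": [0, 0, -0.002], "rotation": [0, 0, 0], "grip": 1}
    - {"linear": [0, 0, 0], "rotation": [0, 0, 0], "grip": 1}
    - {"linear": [0, 0, 0], "rotation": [0, 0, 0], "grip": 1}
    - {"linear": [0, 0, 0], "rotation": [0, 0, 0], "grip": 1}
    - {"linear": [0, 0, 0], "rotation": [0, 0, 0], "grip": 1}
    - {"linear": [0, 0, 0], "rotation": [0, 0, 0], "grip": 1}

```text
time: 40.05
tcp_pos: [471.3, 195.9, 32.9]
eef_rot: [1.0, -0.025, 0.001, -0.0]
contact_force: [0.7, -0.1, -0.0]
finger_gap: 0.0
```

```bash
python3 - <<'E'
from h import *
im=cam('wrist'); save(im,'w20.png'); s=im['state'];print(s['tcp_pos'],s['contact_force'],yaw(s))
im=cam('side');P=cloud(im)
m=(P[...,2]>225)&(P[...,2]<250)&(P[...,0]>590)&(P[...,0]<640)&(P[...,1]>60)&(P[...,1]<310)
n,l=cv2.connectedComponents(m.astype(np.uint8))
for i in range(1,n): print(P[l==i].mean(0).round(1),P[l==i][:,2].max().round(1))
E
```

```text
[471.31269151 195.88432861  32.92437465] [ 0.7131745  -0.08935537 -0.01114941] -2.870472838646126
[607.6 113.4 235.7] 242.9
[611.6 192.8 236. ] 242.2
[615.2 272.3 236.1] 242.2
```

View pics/w20.png

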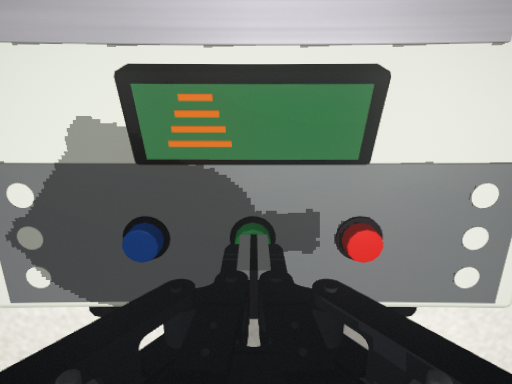

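Call:
step_arm:
  motion:
    - {"linear": [0, 0, -0.002], "rotation": [0, 0, 0], "grip": 1}
    - {"linear": [0, 0, -0.002], "rotation": [0, 0, 0], "grip": 1}
    - {"linear": [0, 0, 0], "rotation": [0, 0, 0], "grip": 1}
    - {"linear": [0, 0, 0], "rotation": [0, 0, 0], "grip": 1}
    - {"linear": [0, 0, 0], "rotation": [0, 0, 0], "grip": 1}

```text
time: 40.57
tcp_pos: [470.8, 195.8, 28.2]
eef_rot: [1.0, -0.025, -0.0, 0.0]
contact_force: [-0.7, 0.1, -0.2]
finger_gap: 0.1
```

Call:
step_arm:
  motion:
    - {"linear": [0, 0, -0.001], "rotation": [0, 0, 0], "grip": 1}
    - {"linear": [0, 0, 0], "rotation": [0, 0, 0], "grip": 1}
    - {"linear": [0, 0, 0], "rotation": [0, 0, 0], "grip": 1}

```text
time: 40.82
tcp_pos: [470.8, 195.8, 27.2]
eef_rot: [1.0, -0.025, -0.0, 0.0]
contact_force: [1.3, 0.3, 0.5]
finger_gap: 0.2
```

Call:
step_arm:
  motion:
    - {"linear": [0, 0, -0.0005], "rotation": [0, 0, 0], "grip": 1}
    - {"linear": [0, 0, 0], "rotation": [0, 0, 0], "grip": 1}
    - {"linear": [0, 0, 0], "rotation": [0, 0, 0], "grip": 1}

```text
time: 41.07
tcp_pos: [470.8, 195.8, 26.8]
eef_rot: [1.0, -0.025, -0.0, 0.0]
contact_force: [0.7, 0.2, 0.0]
finger_gap: -0.0
```

Call:
step_arm:
  motion:
    - {"linear": [0, 0, -0.0005], "rotation": [0, 0, 0], "grip": 1}
    - {"linear": [0, 0, 0], "rotation": [0, 0, 0], "grip": 1}
    - {"linear": [0, 0, 0], "rotation": [0, 0, 0], "grip": 1}

```text
time: 41.32
tcp_pos: [470.9, 195.7, 26.3]
eef_rot: [1.0, -0.025, -0.0, 0.0]
contact_force: [-0.6, -0.1, 0.2]
finger_gap: -0.3
```

Call:
step_arm:
  motion:
    - {"linear": [0, 0, -0.0005], "rotation": [0, 0, 0], "grip": 1}
    - {"linear": [0, 0, 0], "rotation": [0, 0, 0], "grip": 1}
    - {"linear": [0, 0, 0], "rotation": [0, 0, 0], "grip": 1}

```text
time: 41.57
tcp_pos: [470.9, 195.8, 25.9]
eef_rot: [1.0, -0.025, 0.0, 0.0]
contact_force: [-0.3, 0.3, 2.1]
finger_gap: 0.1
```

Call:
step_arm:
  motion:
    - {"linear": [0, 0, -0.0005], "rotation": [0, 0, 0], "grip": 1}
    - {"linear": [0, 0, 0], "rotation": [0, 0, 0], "grip": 1}
    - {"linear": [0, 0, 0], "rotation": [0, 0, 0], "grip": 1}

```text
time: 41.82
tcp_pos: [470.9, 195.8, 25.5]
eef_rot: [1.0, -0.025, 0.0, 0.0]
contact_force: [-1.0, -0.9, 3.5]
finger_gap: -0.0
```

Call:
step_arm:
  motion:
    - {"linear": [0, 0, -0.0005], "rotation": [0, 0, 0], "grip": 1}
    - {"linear": [0, 0, 0], "rotation": [0, 0, 0], "grip": 1}
    - {"linear": [0, 0, 0], "rotation": [0, 0, 0], "grip": 1}

```text
time: 42.07
tcp_pos: [470.9, 195.8, 25.0]
eef_rot: [1.0, -0.025, 0.0, 0.0]
contact_force: [-0.8, -1.2, 5.4]
finger_gap: -0.2
```

Call:
step_arm:
  motion:
    - {"linear": [0, 0, -0.0005], "rotation": [0, 0, 0], "grip": 1}
    - {"linear": [0, 0, 0], "rotation": [0, 0, 0], "grip": 1}
    - {"linear": [0, 0, 0], "rotation": [0, 0, 0], "grip": 1}

```text
time: 42.32
tcp_pos: [470.9, 195.8, 24.5]
eef_rot: [1.0, -0.025, 0.0, 0.0]
contact_force: [-0.9, -1.6, 5.0]
finger_gap: -0.2
```

Call:
step_arm:
  motion:
    - {"linear": [0, 0, -0.0005], "rotation": [0, 0, 0], "grip": 1}
    - {"linear": [0, 0, 0], "rotation": [0, 0, 0], "grip": 1}
    - {"linear": [0, 0, 0], "rotation": [0, 0, 0], "grip": 1}

```text
time: 42.57
tcp_pos: [470.9, 195.8, 23.9]
eef_rot: [1.0, -0.025, 0.0, 0.0]
contact_force: [-1.4, -0.8, 5.5]
finger_gap: -0.2
```

Call:
step_arm:
  motion:
    - {"linear": [0, 0, -0.0005], "rotation": [0, 0, 0], "grip": 1}
    - {"linear": [0, 0, 0], "rotation": [0, 0, 0], "grip": 1}
    - {"linear": [0, 0, 0], "rotation": [0, 0, 0], "grip": 1}

```text
time: 42.82
tcp_pos: [470.9, 195.8, 23.3]
eef_rot: [1.0, -0.025, 0.0, -0.0]
contact_force: [-1.1, -0.1, 3.8]
finger_gap: -0.1
```

Call:
step_arm:
  motion:
    - {"linear": [0, 0, -0.0005], "rotation": [0, 0, 0], "grip": 1}
    - {"linear": [0, 0, 0], "rotation": [0, 0, 0], "grip": 1}
    - {"linear": [0, 0, 0], "rotation": [0, 0, 0], "grip": 1}

```text
time: 43.07
tcp_pos: [470.9, 195.8, 22.7]
eef_rot: [1.0, -0.025, -0.0, -0.0]
contact_force: [-0.3, -0.3, 3.3]
finger_gap: 0.3
```

Call:
step_arm:
  motion:
    - {"linear": [0, 0, -0.0004], "rotation": [0, 0, 0], "grip": 1}
    - {"linear": [0, 0, 0], "rotation": [0, 0, 0], "grip": 1}
    - {"linear": [0, 0, 0], "rotation": [0, 0, 0], "grip": 1}

```text
time: 43.32
tcp_pos: [470.9, 195.8, 22.4]
eef_rot: [1.0, -0.025, 0.0, -0.0]
contact_force: [-0.0, -0.4, 3.5]
finger_gap: 0.2
```

Call:
step_arm:
  motion:
    - {"linear": [0, 0, 0.002], "rotation": [0, 0, 0], "grip": 1}
    - {"linear": [0, 0, 0.004], "rotation": [0, 0, 0], "grip": 1}
    - {"linear": [0, 0, 0.014], "rotation": [0, 0, 0], "grip": 1}
    - {"linear": [0, 0, 0.03], "rotation": [0, 0, 0], "grip": 1}
    - {"linear": [0, 0, 0.04], "rotation": [0, 0, 0], "grip": 1}
    - {"linear": [0, 0, 0.04], "rotation": [0, 0, 0], "grip": 1}
    - {"linear": [0, 0, 0.04], "rotation": [0, 0, 0], "grip": 1}
    - {"linear": [0, 0, 0.04], "rotation": [0, 0, 0], "grip": 1}
    - {"linear": [0, 0, 0.04], "rotation": [0, 0, 0], "grip": -0.2}
    - {"linear": [0.01, -0.005, 0.01], "rotation": [0, 0, 0], "grip": -0.2}

```text
time: 44.15
tcp_pos: [481.5, 193.7, 289.0]
eef_rot: [1.0, -0.023, 0.004, -0.001]
contact_force: [0.8, 1.0, 0.2]
finger_gap: 23.1
```

```bash
python3 - <<'E'
from h import *
im=cam('wrist'); save(im,'w21.png'); s=im['state'];print(s['tcp_pos'],s['contact_force'],yaw(s)); grips(im,228,250)
P=cloud(im)
for n,(x,y) in (('blue',(474,255.6)),('green',(471,196.3)),('red',(468,136.8))):
    m=(np.hypot(P[...,0]-x,P[...,1]-y)<8); print(n,np.median(P[m][:,2]))
im=cam('top'); save(im,'t21.png')
for l in ('tray','haemostat','kidney_bowl','penlight','tube_rack','spray_bottle'):
    print(l,[(np.round(d['xy']).tolist(),round(d['conf'],2)) for d in robot.landmark_of(l,'top')][:1])
E
```

```text
[481.53368602 193.7267528  289.00299722] [0.83909639 1.00369702 0.19071024] -2.6822064671959542
(array([615.2, 268.6]), np.float64(240.7), array([26.1, 10.9]), 89.4, 972, (np.float64(133.0), np.float64(10.0)), array([17., 17., 17.]))
(array([612.1, 188.7]), np.float64(240.9), array([25.7, 10.5]), 86.7, 850, (np.float64(252.0), np.float64(10.0)), array([27., 27., 27.]))
(array([607.7, 109.5]), np.float64(240.7), array([26.6, 11.2]), 84.7, 963, (np.float64(370.0), np.float64(10.0)), array([24., 24., 24.]))
blue 63.52100473072156
green 63.39297681147167
red 63.52224484521787
tray [([320.0, 224.0], 0.9)]
haemostat [([271.0, 149.0], 0.55)]
kidney_bowl [([130.0, 185.0], 0.69)]
penlight [([192.0, 193.0], 0.73)]
tube_rack [([223.0, 142.0], 0.61)]
spray_bottle [([217.0, 237.0], 0.73)]
```

View pics/w21.png

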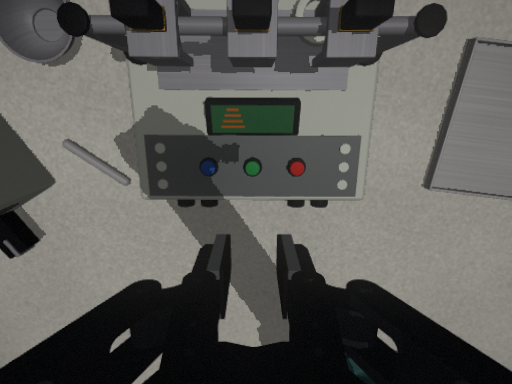

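View pics/t21.png

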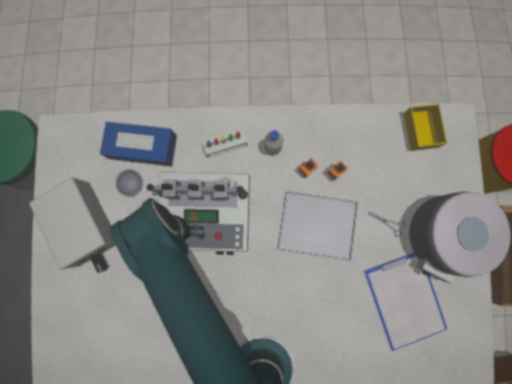

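Call:
step_arm:
  motion:
    - {"linear": [0.0325, -0.0206, 0], "rotation": [0, 0, 0], "grip": -0.2}
    - {"linear": [0.0325, -0.0206, 0], "rotation": [0, 0, 0], "grip": -0.2}
    - {"linear": [0.0325, -0.0206, 0], "rotation": [0, 0, 0], "grip": -0.2}
    - {"linear": [0.0325, -0.0206, 0], "rotation": [0, 0, 0], "grip": -0.2}
    - {"linear": [0, 0, 0], "rotation": [0, 0, 0], "grip": -0.2}
    - {"linear": [0, 0, 0], "rotation": [0, 0, 0], "grip": -0.2}
    - {"linear": [0, 0, 0], "rotation": [0, 0, 0], "grip": -0.2}
    - {"linear": [0, 0, 0], "rotation": [0, 0, 0], "grip": -0.2}
    - {"linear": [0, 0, 0], "rotation": [0, 0, 0], "grip": -0.2}

```text
time: 45.3
tcp_pos: [609.8, 109.8, 282.6]
eef_rot: [1.0, -0.024, -0.0, 0.0]
contact_force: [-0.7, 0.6, -0.4]
finger_gap: 51.0
```

```bash
python3 - <<'E'
from h import *
im=cam('wrist'); s=im['state'];print(s['tcp_pos'],s['finger_gap'],yaw(s)); grips(im,228,250)
E
```

```text
[609.81723304 109.78884483 282.58734895] 50.969377030037215 -2.720576225554206
(array([615. , 188.4]), np.float64(240.8), array([26.6, 16.4]), 86.5, 883, (np.float64(151.0), np.float64(197.0)), array([19., 19., 19.]))
(array([619. , 268.2]), np.float64(240.7), array([27.5, 15.9]), 85.8, 1014, (np.float64(45.0), np.float64(198.0)), array([16., 16., 16.]))
(array([611.1, 108.6]), np.float64(240.8), array([25.4, 16.1]), 87.2, 800, (np.float64(255.0), np.float64(198.0)), array([28., 29., 28.]))
```

Call:
step_arm:
  motion:
    - {"linear": [0.0013, -0.0012, -0.02], "rotation": [0, 0, 0], "grip": -0.2}
    - {"linear": [0, 0, -0.03], "rotation": [0, 0, 0], "grip": -0.2}
    - {"linear": [0, 0, -0.03], "rotation": [0, 0, 0], "grip": -0.2}
    - {"linear": [0, 0, -0.02], "rotation": [0, 0, 0], "grip": -0.2}
    - {"linear": [0, 0, -0.012], "rotation": [0, 0, 0], "grip": -0.2}
    - {"linear": [0, 0, -0.005], "rotation": [0, 0, 0], "grip": -0.2}
    - {"linear": [0, 0, 0], "rotation": [0, 0, 0], "grip": -0.2}
    - {"linear": [0, 0, 0], "rotation": [0, 0, 0], "grip": -0.2}
    - {"linear": [0, 0, 0], "rotation": [0, 0, 0], "grip": -0.2}
    - {"linear": [0, 0, 0], "rotation": [0, 0, 0], "grip": -0.2}

```text
time: 46.18
tcp_pos: [613.0, 107.5, 166.9]
eef_rot: [1.0, -0.025, 0.001, -0.0]
contact_force: [-0.1, -0.9, 0.3]
finger_gap: 51.0
```

Call:
step_arm:
  motion:
    - {"linear": [0, 0, 0], "rotation": [0, 0, 0], "grip": 1}
    - {"linear": [0, 0, 0], "rotation": [0, 0, 0], "grip": 1}
    - {"linear": [0, 0, 0], "rotation": [0, 0, 0], "grip": 1}
    - {"linear": [0, 0, 0], "rotation": [0, 0, 0], "grip": 1}
    - {"linear": [0, 0, 0], "rotation": [0, 0, 0], "grip": 1}
  force: 50

```text
time: 46.6
tcp_pos: [612.6, 107.7, 166.2]
eef_rot: [1.0, -0.025, 0.001, -0.0]
contact_force: [-0.4, 1.0, 5.4]
finger_gap: 25.6
```

Call:
step_arm:
  motion:
    - {"linear": [0, 0, 0.015], "rotation": [0, 0, 0], "grip": 1}
    - {"linear": [0, 0, 0.03], "rotation": [0, 0, 0], "grip": 1}
    - {"linear": [0, 0, 0.035], "rotation": [0, 0, 0], "grip": 1}
    - {"linear": [0, 0, 0.02], "rotation": [0, 0, 0], "grip": 1}
    - {"linear": [-0.0118, -0.0256, 0], "rotation": [0, 0, 0], "grip": 1}
    - {"linear": [-0.016, -0.0346, 0], "rotation": [0, 0, -2], "grip": 1}
    - {"linear": [-0.016, -0.0346, 0], "rotation": [0, 0, -2], "grip": 1}
    - {"linear": [-0.016, -0.0346, 0], "rotation": [0, 0, -2], "grip": 1}
    - {"linear": [-0.016, -0.0346, 0], "rotation": [0, 0, -2], "grip": 1}
    - {"linear": [-0.016, -0.0346, 0], "rotation": [0, 0, -2], "grip": 1}

```text
time: 47.43
tcp_pos: [518.3, -93.3, 264.3]
eef_rot: [0.994, -0.113, -0.001, 0.0]
contact_force: [1.0, 0.3, -3.0]
finger_gap: 25.7
```

Call:
step_arm:
  motion:
    - {"linear": [-0.016, -0.0346, 0], "rotation": [0, 0, -2], "grip": 1}
    - {"linear": [-0.016, -0.0346, 0], "rotation": [0, 0, -2], "grip": 1}
    - {"linear": [-0.016, -0.0346, 0], "rotation": [0, 0, -2], "grip": 1}
    - {"linear": [-0.016, -0.0346, 0], "rotation": [0, 0, -2], "grip": 1}
    - {"linear": [-0.016, -0.0346, 0], "rotation": [0, 0, -1.4], "grip": 1}
    - {"linear": [0, 0, 0], "rotation": [0, 0, 0], "grip": 1}
    - {"linear": [0, 0, 0], "rotation": [0, 0, 0], "grip": 1}
    - {"linear": [0, 0, 0], "rotation": [0, 0, 0], "grip": 1}
    - {"linear": [0, 0, 0], "rotation": [0, 0, 0], "grip": 1}
    - {"linear": [0, 0, 0], "rotation": [0, 0, 0], "grip": 1}

```text
time: 48.27
tcp_pos: [440.9, -263.0, 265.1]
eef_rot: [0.981, -0.192, -0.0, -0.0]
contact_force: [0.4, 0.3, -2.2]
finger_gap: 25.6
```

```bash
cat >> h.py <<'E'
def tray(im):
    P=cloud(im); out=[]
    m=(P[...,2]>2)&(P[...,2]<20)&(im['depth']>0)&(P[...,0]>330)&(P[...,0]<680)&(P[...,1]>-420)&(P[...,1]<-30)
    k=cv2.morphologyEx(m.astype(np.uint8),cv2.MORPH_OPEN,np.ones((3,3)))
    n,l,st_,_=cv2.connectedComponentsWithStats(k); i=1+np.argmax(st_[1:,4]); q=P[(l==i)]
    (c,s,a)=cv2.minAreaRect(q[:,:2].astype(np.float32)); print('tray',np.round(c,1),np.round(s,1),round(a,1),np.median(q[:,2]).round(1))
    return cv2.boxPoints((c,s,a))
E
python3 - <<'E'
from h import *
im=cam('wrist'); save(im,'w22.png'); s=im['state'];print(s['tcp_pos'],s['finger_gap'],yaw(s),s['contact_force']); print(tray(im).round())
P=cloud(im)
for v in (180,190,215,235): print(P[v,254].round(1))
E
```

```text
[ 440.85725763 -262.9595846   265.14906013] 25.642886862204698 -22.106015427288874 [ 0.37293664  0.3364819  -2.19220868]
tray [ 495.5 -213.9] [260.6 211. ] 80.0 4.0
[[ 369. -324.]
 [ 577. -360.]
 [ 622. -104.]
 [ 414.  -67.]]
[ 462.9 -272.6  251.2]
[ 463.1 -272.6  275.1]
[ 456.  -269.7  295.2]
[ 445.9 -265.6  296. ]
```

View pics/w22.png

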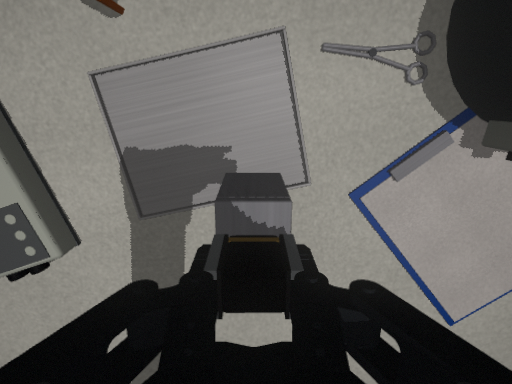

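Call:
step_arm:
  motion:
    - {"linear": [0, 0, -0.03], "rotation": [0, 0, 0], "grip": 1}
    - {"linear": [0, 0, -0.04], "rotation": [0, 0, 0], "grip": 1}
    - {"linear": [0, 0, -0.04], "rotation": [0, 0, 0], "grip": 1}
    - {"linear": [0, 0, -0.04], "rotation": [0, 0, 0], "grip": 1}
    - {"linear": [0, 0, -0.035], "rotation": [0, 0, 0], "grip": 1}
    - {"linear": [0, 0, -0.02], "rotation": [0, 0, 0], "grip": 1}
    - {"linear": [0, 0, -0.01], "rotation": [0, 0, 0], "grip": 1}
    - {"linear": [0, 0, 0], "rotation": [0, 0, 0], "grip": 1}
    - {"linear": [0, 0, 0], "rotation": [0, 0, 0], "grip": 1}
    - {"linear": [0, 0, 0], "rotation": [0, 0, 0], "grip": 1}

```text
time: 49.15
tcp_pos: [442.0, -264.9, 52.1]
eef_rot: [0.981, -0.193, 0.002, 0.001]
contact_force: [0.1, -0.5, -2.5]
finger_gap: 25.2
```

Call:
step_arm:
  motion:
    - {"linear": [0, 0, -0.002], "rotation": [0, 0, 0], "grip": 1}
    - {"linear": [0, 0, 0], "rotation": [0, 0, 0], "grip": 1}
    - {"linear": [0, 0, 0], "rotation": [0, 0, 0], "grip": 1}
    - {"linear": [0, 0, 0], "rotation": [0, 0, 0], "grip": 1}
    - {"linear": [0, 0, 0], "rotation": [0, 0, 0], "grip": 1}

```text
time: 49.57
tcp_pos: [440.5, -264.6, 48.8]
eef_rot: [0.981, -0.193, 0.0, 0.0]
contact_force: [-0.6, -0.2, -3.7]
finger_gap: 24.9
```

Call:
step_arm:
  motion:
    - {"linear": [0, 0, -0.003], "rotation": [0, 0, 0], "grip": 1}
    - {"linear": [0, 0, -0.0025], "rotation": [0, 0, 0], "grip": 1}
    - {"linear": [0, 0, 0], "rotation": [0, 0, 0], "grip": 1}
    - {"linear": [0, 0, 0], "rotation": [0, 0, 0], "grip": 1}
    - {"linear": [0, 0, 0], "rotation": [0, 0, 0], "grip": 1}

```text
time: 49.98
tcp_pos: [440.3, -264.3, 42.7]
eef_rot: [0.981, -0.193, -0.0, -0.0]
contact_force: [0.1, -0.7, -4.0]
finger_gap: 25.2
```

Call:
step_arm:
  motion:
    - {"linear": [0, 0, -0.001], "rotation": [0, 0, 0], "grip": 1}
    - {"linear": [0, 0, 0], "rotation": [0, 0, 0], "grip": 1}
    - {"linear": [0, 0, 0], "rotation": [0, 0, 0], "grip": 1}

```text
time: 50.23
tcp_pos: [440.3, -264.4, 41.9]
eef_rot: [0.981, -0.193, -0.0, 0.0]
contact_force: [-0.5, -0.5, -2.7]
finger_gap: 25.2
```

Call:
step_arm:
  motion:
    - {"linear": [0, 0, -0.001], "rotation": [0, 0, 0], "grip": 1}
    - {"linear": [0, 0, 0], "rotation": [0, 0, 0], "grip": 1}
    - {"linear": [0, 0, 0], "rotation": [0, 0, 0], "grip": 1}

```text
time: 50.48
tcp_pos: [440.6, -264.5, 41.5]
eef_rot: [0.981, -0.193, 0.0, 0.0]
contact_force: [-1.8, 1.2, 5.0]
finger_gap: 25.4
```

Call:
step_arm:
  motion:
    - {"linear": [0, 0, 0], "rotation": [0, 0, 0], "grip": 0.2}
    - {"linear": [0, 0, 0], "rotation": [0, 0, 0], "grip": 0}
    - {"linear": [0, 0, 0], "rotation": [0, 0, 0], "grip": -0.2}
    - {"linear": [0, 0, 0], "rotation": [0, 0, 0], "grip": -0.2}
    - {"linear": [0, 0, 0.01], "rotation": [0, 0, 0], "grip": -0.2}
    - {"linear": [0, 0, 0.02], "rotation": [0, 0, 0], "grip": -0.2}
    - {"linear": [0, 0, 0.035], "rotation": [0, 0, 0], "grip": -0.2}
    - {"linear": [0, 0, 0.04], "rotation": [0, 0, 0], "grip": -0.2}
    - {"linear": [0, 0, 0.04], "rotation": [0, 0, 0], "grip": -0.2}
    - {"linear": [0, 0, 0.025], "rotation": [0, 0, 0], "grip": -0.2}

```text
time: 51.32
tcp_pos: [441.9, -264.7, 215.7]
eef_rot: [0.981, -0.193, 0.002, 0.001]
contact_force: [0.4, -0.7, -0.6]
finger_gap: 51.3
```

```bash
python3 - <<'E'
from h import *
im=cam('wrist'); save(im,'w23.png'); s=im['state'];print(s['tcp_pos'],s['finger_gap'],yaw(s)); tray(im); grips(im)
E
```

```text
[ 441.89586239 -264.71452285  215.66055873] 51.25383238057168 -22.230948667080764
tray [ 496.2 -213.9] [261.  212.7] 80.2 4.1
(array([ 439.3, -263.6]), np.float64(116.1), array([24.7, 15.2]), 67.9, 509, (np.float64(253.0), np.float64(184.0)), array([26., 26., 26.]))
```

View pics/w23.png

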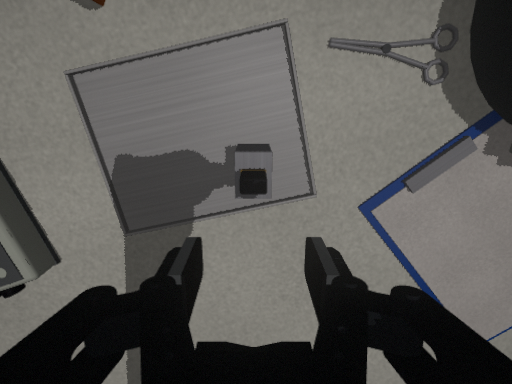

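Call:
step_arm:
  motion:
    - {"linear": [0, 0, 0.04], "rotation": [0, 0, 0], "grip": -0.2}
    - {"linear": [0.0134, 0.0348, 0.01], "rotation": [0, 0, 0], "grip": -0.2}
    - {"linear": [0.0134, 0.0348, 0.01], "rotation": [0, 0, 2], "grip": -0.2}
    - {"linear": [0.0134, 0.0348, 0.01], "rotation": [0, 0, 2], "grip": -0.2}
    - {"linear": [0.0134, 0.0348, 0], "rotation": [0, 0, 2], "grip": -0.2}
    - {"linear": [0.0134, 0.0348, 0], "rotation": [0, 0, 2], "grip": -0.2}
    - {"linear": [0.0134, 0.0348, 0], "rotation": [0, 0, 2], "grip": -0.2}
    - {"linear": [0.0134, 0.0348, 0], "rotation": [0, 0, 2], "grip": -0.2}
    - {"linear": [0.0134, 0.0348, 0], "rotation": [0, 0, 2], "grip": -0.2}
    - {"linear": [0.0134, 0.0348, 0], "rotation": [0, 0, 2], "grip": -0.2}

```text
time: 52.2
tcp_pos: [561.1, 50.4, 281.4]
eef_rot: [0.999, -0.054, 0.0, 0.0]
contact_force: [0.7, -0.1, 0.9]
finger_gap: 51.8
```

Call:
step_arm:
  motion:
    - {"linear": [0.0134, 0.0348, 0], "rotation": [0, 0, 2], "grip": -0.2}
    - {"linear": [0.0134, 0.0348, 0], "rotation": [0, 0, 1.3], "grip": -0.2}
    - {"linear": [0.0134, 0.0348, 0], "rotation": [0, 0, 0], "grip": -0.2}
    - {"linear": [0.0134, 0.0354, 0], "rotation": [0, 0, 0], "grip": -0.2}
    - {"linear": [0, 0, 0], "rotation": [0, 0, 0], "grip": -0.2}
    - {"linear": [0, 0, 0], "rotation": [0, 0, 0], "grip": -0.2}
    - {"linear": [0, 0, 0], "rotation": [0, 0, 0], "grip": -0.2}
    - {"linear": [0, 0, 0], "rotation": [0, 0, 0], "grip": -0.2}
    - {"linear": [0, 0, 0], "rotation": [0, 0, 0], "grip": -0.2}
    - {"linear": [0, 0, 0], "rotation": [0, 0, 0], "grip": -0.2}

```text
time: 53.03
tcp_pos: [614.8, 186.9, 281.2]
eef_rot: [1.0, -0.027, 0.0, 0.0]
contact_force: [-0.7, -0.7, 0.1]
finger_gap: 51.5
```

```bash
python3 - <<'E'
from h import *
im=cam('wrist'); save(im,'w24.png'); s=im['state'];print(s['tcp_pos'],s['finger_gap'],yaw(s)); grips(im,228,250)
E
```

```text
[614.76668248 186.8770872  281.22233572] 51.52699347045196 -3.097931104602939
(array([618.8, 268.2]), np.float64(240.8), array([26.6, 16. ]), 86.8, 905, (np.float64(147.0), np.float64(200.0)), array([23., 23., 22.]))
(array([615.2, 188.4]), np.float64(240.8), array([26. , 16.1]), 86.9, 809, (np.float64(251.0), np.float64(200.0)), array([24., 24., 24.]))
```

Call:
step_arm:
  motion:
    - {"linear": [0, 0.0013, -0.02], "rotation": [0, 0, 0], "grip": -0.2}
    - {"linear": [0, 0, -0.03], "rotation": [0, 0, 0], "grip": -0.2}
    - {"linear": [0, 0, -0.03], "rotation": [0, 0, 0], "grip": -0.2}
    - {"linear": [0, 0, -0.02], "rotation": [0, 0, 0], "grip": -0.2}
    - {"linear": [0, 0, -0.012], "rotation": [0, 0, 0], "grip": -0.2}
    - {"linear": [0, 0, -0.004], "rotation": [0, 0, 0], "grip": -0.2}
    - {"linear": [0, 0, 0], "rotation": [0, 0, 0], "grip": -0.2}
    - {"linear": [0, 0, 0], "rotation": [0, 0, 0], "grip": -0.2}
    - {"linear": [0, 0, 0], "rotation": [0, 0, 0], "grip": -0.2}
    - {"linear": [0, 0, 0], "rotation": [0, 0, 0], "grip": -0.2}

```text
time: 53.92
tcp_pos: [615.4, 190.3, 166.5]
eef_rot: [1.0, -0.026, 0.001, -0.0]
contact_force: [0.8, -0.1, 0.5]
finger_gap: 51.6
```

Call:
step_arm:
  motion:
    - {"linear": [0, 0, 0], "rotation": [0, 0, 0], "grip": 1}
    - {"linear": [0, 0, 0], "rotation": [0, 0, 0], "grip": 1}
    - {"linear": [0, 0, 0], "rotation": [0, 0, 0], "grip": 1}
    - {"linear": [0, 0, 0], "rotation": [0, 0, 0], "grip": 1}
    - {"linear": [0, 0, 0], "rotation": [0, 0, 0], "grip": 1}
  force: 50

```text
time: 54.33
tcp_pos: [614.9, 189.8, 165.7]
eef_rot: [1.0, -0.026, 0.0, 0.0]
contact_force: [-1.5, -0.3, 5.9]
finger_gap: 25.5
```

Call:
step_arm:
  motion:
    - {"linear": [0, 0, 0.015], "rotation": [0, 0, 0], "grip": 1}
    - {"linear": [0, 0, 0.03], "rotation": [0, 0, 0], "grip": 1}
    - {"linear": [0, 0, 0.035], "rotation": [0, 0, 0], "grip": 1}
    - {"linear": [0, 0, 0.018], "rotation": [0, 0, 0], "grip": 1}
    - {"linear": [-0.004, -0.026, 0], "rotation": [0, 0, -1], "grip": 1}
    - {"linear": [-0.006, -0.037, 0], "rotation": [0, 0, -2], "grip": 1}
    - {"linear": [-0.006, -0.037, 0], "rotation": [0, 0, -2], "grip": 1}
    - {"linear": [-0.006, -0.037, 0], "rotation": [0, 0, -2], "grip": 1}
    - {"linear": [-0.006, -0.037, 0], "rotation": [0, 0, -2], "grip": 1}
    - {"linear": [-0.006, -0.037, 0], "rotation": [0, 0, -2], "grip": 1}

```text
time: 55.17
tcp_pos: [579.3, -22.8, 261.8]
eef_rot: [0.992, -0.122, -0.001, 0.0]
contact_force: [0.2, -0.2, -3.8]
finger_gap: 25.4
```

Call:
step_arm:
  motion:
    - {"linear": [-0.006, -0.037, 0], "rotation": [0, 0, -2], "grip": 1}
    - {"linear": [-0.006, -0.037, 0], "rotation": [0, 0, -2], "grip": 1}
    - {"linear": [-0.006, -0.037, 0], "rotation": [0, 0, -1.6], "grip": 1}
    - {"linear": [-0.006, -0.038, 0], "rotation": [0, 0, 0], "grip": 1}
    - {"linear": [0, 0, 0], "rotation": [0, 0, 0], "grip": 1}
    - {"linear": [0, 0, 0], "rotation": [0, 0, 0], "grip": 1}
    - {"linear": [0, 0, 0], "rotation": [0, 0, 0], "grip": 1}
    - {"linear": [0, 0, 0], "rotation": [0, 0, 0], "grip": 1}
    - {"linear": [0, 0, 0], "rotation": [0, 0, 0], "grip": 1}

```text
time: 55.92
tcp_pos: [556.8, -168.2, 262.7]
eef_rot: [0.986, -0.168, -0.0, -0.0]
contact_force: [0.1, 0.4, -2.8]
finger_gap: 25.6
```

```bash
python3 - <<'E'
from h import *
im=cam('wrist'); save(im,'w25.png'); s=im['state'];print(s['tcp_pos'],s['finger_gap'],yaw(s),s['contact_force']); tray(im); grips(im)
P=cloud(im)
for v in (180,190,215,230): print(P[v,254].round(1))
E
```

```text
[ 556.80543756 -168.16642451  262.71142005] 25.5519837016566 -19.390973448424553 [ 0.11628014  0.37296434 -2.8357604 ]
tray [ 495.5 -214.2] [260.3 211. ] 80.1 4.1
(array([762.3, -53.4]), np.float64(113.6), array([44.7, 11.3]), 71.5, 797, (np.float64(70.0), np.float64(7.0)), array([80., 81., 76.]))
(array([ 681.3, -282.3]), np.float64(111.9), array([28.8, 14.3]), 70.0, 443, (np.float64(324.0), np.float64(7.0)), array([38., 33., 30.]))
(array([ 697.5, -182.3]), np.float64(112.0), array([26.6, 17.2]), 39.9, 562, (np.float64(219.0), np.float64(31.0)), array([43., 39., 36.]))
(array([608.1,  44.2]), np.float64(121.3), array([15.5,  7.9]), 4.7, 279, (np.float64(55.0), np.float64(190.0)), array([47., 47., 48.]))
(array([ 439.3, -262.9]), np.float64(115.8), array([25.9, 16.2]), 67.7, 422, (np.float64(362.0), np.float64(236.0)), array([33., 33., 32.]))
[ 581.1 -177.4  256.3]
[ 581.  -177.3  278.1]
[ 572.4 -174.3  293.2]
[ 565.  -171.6  294.5]
```

View pics/w25.png

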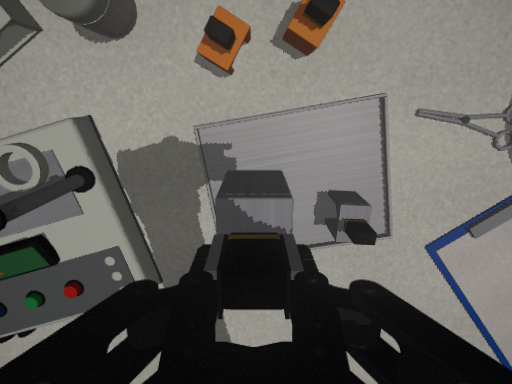

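Call:
step_arm:
  motion:
    - {"linear": [0, 0, -0.03], "rotation": [0, 0, 0], "grip": 1}
    - {"linear": [0, 0, -0.04], "rotation": [0, 0, 0], "grip": 1}
    - {"linear": [0, 0, -0.04], "rotation": [0, 0, 0], "grip": 1}
    - {"linear": [0, 0, -0.04], "rotation": [0, 0, 0], "grip": 1}
    - {"linear": [0, 0, -0.035], "rotation": [0, 0, 0], "grip": 1}
    - {"linear": [0, 0, -0.02], "rotation": [0, 0, 0], "grip": 1}
    - {"linear": [0, 0, -0.008], "rotation": [0, 0, 0], "grip": 1}
    - {"linear": [0, 0, 0], "rotation": [0, 0, 0], "grip": 1}
    - {"linear": [0, 0, 0], "rotation": [0, 0, 0], "grip": 1}
    - {"linear": [0, 0, 0], "rotation": [0, 0, 0], "grip": 1}

```text
time: 56.8
tcp_pos: [558.4, -170.1, 51.9]
eef_rot: [0.986, -0.17, 0.002, 0.0]
contact_force: [1.2, -0.9, -3.8]
finger_gap: 25.5
```

Call:
step_arm:
  motion:
    - {"linear": [0, 0, -0.002], "rotation": [0, 0, 0], "grip": 1}
    - {"linear": [0, 0, 0], "rotation": [0, 0, 0], "grip": 1}
    - {"linear": [0, 0, 0], "rotation": [0, 0, 0], "grip": 1}
    - {"linear": [0, 0, 0], "rotation": [0, 0, 0], "grip": 1}
    - {"linear": [0, 0, 0], "rotation": [0, 0, 0], "grip": 1}

```text
time: 57.22
tcp_pos: [556.7, -170.3, 48.3]
eef_rot: [0.985, -0.17, 0.0, 0.0]
contact_force: [1.0, -0.2, -3.4]
finger_gap: 25.2
```

Call:
step_arm:
  motion:
    - {"linear": [0, 0, -0.003], "rotation": [0, 0, 0], "grip": 1}
    - {"linear": [0, 0, -0.003], "rotation": [0, 0, 0], "grip": 1}
    - {"linear": [0, 0, 0], "rotation": [0, 0, 0], "grip": 1}
    - {"linear": [0, 0, 0], "rotation": [0, 0, 0], "grip": 1}
    - {"linear": [0, 0, 0], "rotation": [0, 0, 0], "grip": 1}

```text
time: 57.63
tcp_pos: [556.5, -170.1, 41.7]
eef_rot: [0.985, -0.17, -0.0, -0.0]
contact_force: [0.3, -0.3, -2.8]
finger_gap: 25.4
```

Call:
step_arm:
  motion:
    - {"linear": [0, 0, -0.001], "rotation": [0, 0, 0], "grip": 1}
    - {"linear": [0, 0, 0], "rotation": [0, 0, 0], "grip": 1}
    - {"linear": [0, 0, 0], "rotation": [0, 0, 0], "grip": 1}

```text
time: 57.88
tcp_pos: [556.7, -170.1, 41.0]
eef_rot: [0.985, -0.17, 0.0, 0.0]
contact_force: [0.2, -0.5, -2.5]
finger_gap: 25.2
```

Call:
step_arm:
  motion:
    - {"linear": [0, 0, -0.0007], "rotation": [0, 0, 0], "grip": 1}
    - {"linear": [0, 0, 0], "rotation": [0, 0, 0], "grip": 1}
    - {"linear": [0, 0, 0], "rotation": [0, 0, 0], "grip": 1}

```text
time: 58.13
tcp_pos: [556.8, -170.1, 40.9]
eef_rot: [0.985, -0.17, 0.0, 0.0]
contact_force: [-1.7, 0.3, 5.5]
finger_gap: 25.1
```

Call:
step_arm:
  motion:
    - {"linear": [0, 0, 0], "rotation": [0, 0, 0], "grip": 0.2}
    - {"linear": [0, 0, 0], "rotation": [0, 0, 0], "grip": 0}
    - {"linear": [0, 0, 0], "rotation": [0, 0, 0], "grip": -0.2}
    - {"linear": [0, 0, 0], "rotation": [0, 0, 0], "grip": -0.2}
    - {"linear": [0, 0, 0.01], "rotation": [0, 0, 0], "grip": -0.2}
    - {"linear": [0, 0, 0.02], "rotation": [0, 0, 0], "grip": -0.2}
    - {"linear": [0, 0, 0.035], "rotation": [0, 0, 0], "grip": -0.2}
    - {"linear": [0, 0, 0.04], "rotation": [0, 0, 0], "grip": -0.2}
    - {"linear": [0, 0, 0.04], "rotation": [0, 0, 0], "grip": -0.2}
    - {"linear": [0, 0, 0.035], "rotation": [0, 0, 0], "grip": -0.2}

```text
time: 58.97
tcp_pos: [556.9, -169.8, 223.5]
eef_rot: [0.986, -0.17, 0.001, 0.0]
contact_force: [0.7, -0.3, 0.5]
finger_gap: 51.2
```

```bash
python3 - <<'E'
from h import *
im=cam('wrist'); save(im,'w26.png'); s=im['state'];print(s['tcp_pos'],s['finger_gap'],yaw(s)); tray(im); grips(im)
E
```

```text
[ 556.8751449  -169.76712021  223.54224283] 51.19008955602969 -19.528664384462996
tray [ 495.5 -214.3] [260.7 210.6] 80.2 4.0
(array([756.9, -53.2]), np.float64(107.2), array([33.9,  5.5]), 72.7, 298, (np.float64(44.0), np.float64(3.0)), array([59., 59., 55.]))
(array([ 675.9, -284. ]), np.float64(110.7), array([12.7,  4. ]), 63.8, 128, (np.float64(334.0), np.float64(3.0)), array([28., 24., 21.]))
(array([ 697.3, -182. ]), np.float64(112.0), array([26.4, 16.9]), 42.7, 727, (np.float64(212.0), np.float64(22.0)), array([34., 30., 28.]))
(array([ 556.1, -171.3]), np.float64(116.0), array([25.1, 16.1]), 70.1, 496, (np.float64(254.0), np.float64(179.0)), array([29., 29., 29.]))
(array([608. ,  44.2]), np.float64(121.6), array([15.5,  8.6]), 2.4, 388, (np.float64(29.0), np.float64(203.0)), array([40., 39., 41.]))
(array([ 439.9, -263. ]), np.float64(115.7), array([27.6, 16. ]), 67.7, 559, (np.float64(374.0), np.float64(252.0)), array([24., 24., 23.]))
```

Call:
step_arm:
  motion:
    - {"linear": [0, 0, 0.04], "rotation": [0, 0, 0], "grip": -0.2}
    - {"linear": [0.0052, 0.0365, 0.01], "rotation": [0, 0, 0], "grip": -0.2}
    - {"linear": [0.0052, 0.0365, 0.01], "rotation": [0, 0, 2], "grip": -0.2}
    - {"linear": [0.0052, 0.0365, 0.002], "rotation": [0, 0, 2], "grip": -0.2}
    - {"linear": [0.0052, 0.0365, 0], "rotation": [0, 0, 2], "grip": -0.2}
    - {"linear": [0.0052, 0.0365, 0], "rotation": [0, 0, 2], "grip": -0.2}
    - {"linear": [0.0052, 0.0365, 0], "rotation": [0, 0, 2], "grip": -0.2}
    - {"linear": [0.0052, 0.0365, 0], "rotation": [0, 0, 2], "grip": -0.2}
    - {"linear": [0.0052, 0.0365, 0], "rotation": [0, 0, 2], "grip": -0.2}
    - {"linear": [0.0052, 0.0365, 0], "rotation": [0, 0, 2], "grip": -0.2}

```text
time: 59.85
tcp_pos: [603.3, 160.1, 282.7]
eef_rot: [1.0, -0.03, 0.0, 0.0]
contact_force: [0.7, -0.0, -0.8]
finger_gap: 51.3
```

Call:
step_arm:
  motion:
    - {"linear": [0.0052, 0.0365, 0], "rotation": [0, 0, 0.5], "grip": -0.2}
    - {"linear": [0.0052, 0.0365, 0], "rotation": [0, 0, 0], "grip": -0.2}
    - {"linear": [0.0052, 0.0367, 0], "rotation": [0, 0, 0], "grip": -0.2}
    - {"linear": [0, 0, 0], "rotation": [0, 0, 0], "grip": -0.2}
    - {"linear": [0, 0, 0], "rotation": [0, 0, 0], "grip": -0.2}
    - {"linear": [0, 0, 0], "rotation": [0, 0, 0], "grip": -0.2}
    - {"linear": [0, 0, 0], "rotation": [0, 0, 0], "grip": -0.2}
    - {"linear": [0, 0, 0], "rotation": [0, 0, 0], "grip": -0.2}
    - {"linear": [0, 0, 0], "rotation": [0, 0, 0], "grip": -0.2}

```text
time: 60.6
tcp_pos: [619.4, 266.4, 282.5]
eef_rot: [1.0, -0.028, 0.0, 0.0]
contact_force: [-0.0, 0.3, 0.4]
finger_gap: 51.0
```

```bash
python3 - <<'E'
from h import *
im=cam('wrist'); save(im,'w27.png'); s=im['state'];print(s['tcp_pos'],s['finger_gap'],yaw(s)); grips(im,228,250)
E
```

```text
[619.44792074 266.42026798 282.46362848] 50.95132837840222 -3.1920489960229697
(array([618.8, 268.4]), np.float64(240.9), array([25.4, 16.3]), 86.6, 795, (np.float64(250.0), np.float64(201.0)), array([24., 24., 24.]))
```

Call:
step_arm:
  motion:
    - {"linear": [-0.0007, 0.0012, -0.02], "rotation": [0, 0, 0], "grip": -0.2}
    - {"linear": [0, 0, -0.03], "rotation": [0, 0, 0], "grip": -0.2}
    - {"linear": [0, 0, -0.03], "rotation": [0, 0, 0], "grip": -0.2}
    - {"linear": [0, 0, -0.02], "rotation": [0, 0, 0], "grip": -0.2}
    - {"linear": [0, 0, -0.012], "rotation": [0, 0, 0], "grip": -0.2}
    - {"linear": [0, 0, -0.005], "rotation": [0, 0, 0], "grip": -0.2}
    - {"linear": [0, 0, 0], "rotation": [0, 0, 0], "grip": -0.2}
    - {"linear": [0, 0, 0], "rotation": [0, 0, 0], "grip": -0.2}
    - {"linear": [0, 0, 0], "rotation": [0, 0, 0], "grip": -0.2}
    - {"linear": [0, 0, 0], "rotation": [0, 0, 0], "grip": -0.2}

```text
time: 61.48
tcp_pos: [619.0, 269.8, 166.9]
eef_rot: [1.0, -0.027, 0.001, -0.001]
contact_force: [-0.8, 0.2, -0.1]
finger_gap: 51.3
```

Call:
step_arm:
  motion:
    - {"linear": [0, 0, 0], "rotation": [0, 0, 0], "grip": 1}
    - {"linear": [0, 0, 0], "rotation": [0, 0, 0], "grip": 1}
    - {"linear": [0, 0, 0], "rotation": [0, 0, 0], "grip": 1}
    - {"linear": [0, 0, 0], "rotation": [0, 0, 0], "grip": 1}
    - {"linear": [0, 0, 0], "rotation": [0, 0, 0], "grip": 1}
  force: 50

```text
time: 61.9
tcp_pos: [618.6, 269.3, 166.0]
eef_rot: [1.0, -0.027, 0.0, -0.0]
contact_force: [-0.5, -1.4, 5.7]
finger_gap: 25.6
```

Call:
step_arm:
  motion:
    - {"linear": [0, 0, 0.015], "rotation": [0, 0, 0], "grip": 1}
    - {"linear": [0, 0, 0.03], "rotation": [0, 0, 0], "grip": 1}
    - {"linear": [0, 0, 0.035], "rotation": [0, 0, 0], "grip": 1}
    - {"linear": [0, 0, 0.018], "rotation": [0, 0, 0], "grip": 1}
    - {"linear": [-0.0095, -0.026, 0], "rotation": [0, 0, 1.7], "grip": 1}
    - {"linear": [-0.014, -0.036, 0], "rotation": [0, 0, 2.3], "grip": 1}
    - {"linear": [-0.014, -0.036, 0], "rotation": [0, 0, 2.3], "grip": 1}
    - {"linear": [-0.014, -0.036, 0], "rotation": [0, 0, 2.3], "grip": 1}
    - {"linear": [-0.014, -0.036, 0], "rotation": [0, 0, 2.3], "grip": 1}
    - {"linear": [-0.014, -0.036, 0], "rotation": [0, 0, 2.3], "grip": 1}

```text
time: 62.73
tcp_pos: [537.3, 61.8, 263.0]
eef_rot: [0.996, 0.09, -0.001, 0.0]
contact_force: [1.6, -0.8, -2.8]
finger_gap: 25.4
```

Call:
step_arm:
  motion:
    - {"linear": [-0.014, -0.036, 0], "rotation": [0, 0, 2.3], "grip": 1}
    - {"linear": [-0.014, -0.036, 0], "rotation": [0, 0, 2.3], "grip": 1}
    - {"linear": [-0.014, -0.036, 0], "rotation": [0, 0, 2.3], "grip": 1}
    - {"linear": [-0.014, -0.036, 0], "rotation": [0, 0, 2.3], "grip": 1}
    - {"linear": [-0.014, -0.036, 0], "rotation": [0, 0, 2.3], "grip": 1}
    - {"linear": [-0.014, -0.036, 0], "rotation": [0, 0, 0], "grip": 1}
    - {"linear": [0, 0, 0], "rotation": [0, 0, 0], "grip": 1}
    - {"linear": [0, 0, 0], "rotation": [0, 0, 0], "grip": 1}
    - {"linear": [0, 0, 0], "rotation": [0, 0, 0], "grip": 1}
    - {"linear": [0, 0, 0], "rotation": [0, 0, 0], "grip": 1}

```text
time: 63.57
tcp_pos: [455.1, -151.2, 263.4]
eef_rot: [0.982, 0.189, 0.0, -0.0]
contact_force: [-0.1, 0.7, -2.6]
finger_gap: 25.1
```

```bash
python3 - <<'E'
from h import *
im=cam('wrist'); save(im,'w28.png'); s=im['state'];print(s['tcp_pos'],s['finger_gap'],yaw(s),s['contact_force']); tray(im); grips(im)
P=cloud(im)
for v in (180,190,215,230): print(P[v,254].round(1))
E
```

```text
[ 455.14029714 -151.20071529  263.37656578] 25.126105015641972 21.772009511150305 [-0.11332189  0.67246816 -2.60487   ]
tray [ 495.1 -214.1] [260.6 217.1] 80.1 4.0
(array([ 677.7, -289.1]), np.float64(111.5), array([18.5, 10.6]), -73.9, 295, (np.float64(476.0), np.float64(6.0)), array([30., 26., 24.]))
(array([ 556.4, -170.5]), np.float64(115.9), array([25.7, 15.3]), 70.1, 470, (np.float64(308.0), np.float64(86.0)), array([44., 43., 44.]))
(array([ 438.9, -263. ]), np.float64(115.9), array([26.2, 16.1]), 67.4, 370, (np.float64(338.0), np.float64(217.0)), array([39., 38., 38.]))
[ 479.8 -142.   258.8]
[ 479.6 -142.1  280.3]
[ 470.9 -145.5  294.4]
[ 462.9 -148.7  293.9]
```

View pics/w28.png

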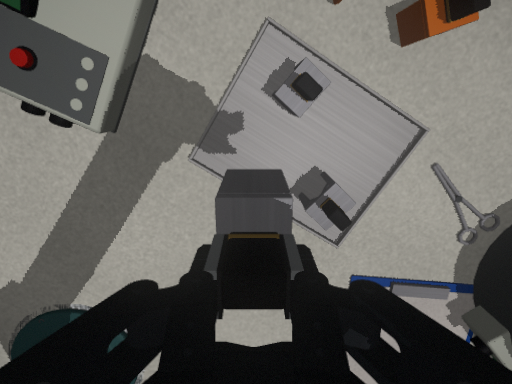

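Call:
step_arm:
  motion:
    - {"linear": [0, -0.001, -0.03], "rotation": [0, 0, 0], "grip": 1}
    - {"linear": [0, 0, -0.04], "rotation": [0, 0, 0], "grip": 1}
    - {"linear": [0, 0, -0.04], "rotation": [0, 0, 0], "grip": 1}
    - {"linear": [0, 0, -0.04], "rotation": [0, 0, 0], "grip": 1}
    - {"linear": [0, 0, -0.035], "rotation": [0, 0, 0], "grip": 1}
    - {"linear": [0, 0, -0.02], "rotation": [0, 0, 0], "grip": 1}
    - {"linear": [0, 0, -0.008], "rotation": [0, 0, 0], "grip": 1}
    - {"linear": [0, 0, 0], "rotation": [0, 0, 0], "grip": 1}
    - {"linear": [0, 0, 0], "rotation": [0, 0, 0], "grip": 1}
    - {"linear": [0, 0, 0], "rotation": [0, 0, 0], "grip": 1}

```text
time: 64.45
tcp_pos: [456.5, -153.7, 51.8]
eef_rot: [0.982, 0.188, 0.001, 0.001]
contact_force: [0.2, 0.0, -2.8]
finger_gap: 25.3
```

Call:
step_arm:
  motion:
    - {"linear": [0, 0, -0.002], "rotation": [0, 0, 0], "grip": 1}
    - {"linear": [0, 0, 0], "rotation": [0, 0, 0], "grip": 1}
    - {"linear": [0, 0, 0], "rotation": [0, 0, 0], "grip": 1}
    - {"linear": [0, 0, 0], "rotation": [0, 0, 0], "grip": 1}
    - {"linear": [0, 0, 0], "rotation": [0, 0, 0], "grip": 1}

```text
time: 64.87
tcp_pos: [454.9, -153.9, 48.5]
eef_rot: [0.982, 0.188, 0.0, 0.0]
contact_force: [-1.3, -0.1, -3.6]
finger_gap: 25.8
```

Call:
step_arm:
  motion:
    - {"linear": [0, 0, -0.003], "rotation": [0, 0, 0], "grip": 1}
    - {"linear": [0, 0, -0.002], "rotation": [0, 0, 0], "grip": 1}
    - {"linear": [0, 0, 0], "rotation": [0, 0, 0], "grip": 1}
    - {"linear": [0, 0, 0], "rotation": [0, 0, 0], "grip": 1}
    - {"linear": [0, 0, 0], "rotation": [0, 0, 0], "grip": 1}

```text
time: 65.28
tcp_pos: [454.7, -153.6, 43.1]
eef_rot: [0.982, 0.188, -0.0, -0.0]
contact_force: [-0.6, 0.4, -2.4]
finger_gap: 25.2
```

Call:
step_arm:
  motion:
    - {"linear": [0, 0, -0.001], "rotation": [0, 0, 0], "grip": 1}
    - {"linear": [0, 0, 0], "rotation": [0, 0, 0], "grip": 1}
    - {"linear": [0, 0, 0], "rotation": [0, 0, 0], "grip": 1}

```text
time: 65.53
tcp_pos: [454.7, -153.7, 42.2]
eef_rot: [0.982, 0.188, -0.0, 0.0]
contact_force: [0.2, -0.0, -3.7]
finger_gap: 25.3
```

Call:
step_arm:
  motion:
    - {"linear": [0, 0, -0.001], "rotation": [0, 0, 0], "grip": 1}
    - {"linear": [0, 0, 0], "rotation": [0, 0, 0], "grip": 1}
    - {"linear": [0, 0, 0], "rotation": [0, 0, 0], "grip": 1}

```text
time: 65.78
tcp_pos: [454.9, -153.8, 41.3]
eef_rot: [0.982, 0.188, 0.0, 0.0]
contact_force: [0.9, -0.5, -3.6]
finger_gap: 25.3
```

Call:
step_arm:
  motion:
    - {"linear": [0, 0, -0.0008], "rotation": [0, 0, 0], "grip": 1}
    - {"linear": [0, 0, 0], "rotation": [0, 0, 0], "grip": 1}
    - {"linear": [0, 0, 0], "rotation": [0, 0, 0], "grip": 1}

```text
time: 66.03
tcp_pos: [455.2, -153.7, 41.1]
eef_rot: [0.982, 0.188, 0.0, 0.0]
contact_force: [-1.1, 0.7, 5.3]
finger_gap: 25.5
```

Call:
step_arm:
  motion:
    - {"linear": [0, 0, 0], "rotation": [0, 0, 0], "grip": 0.2}
    - {"linear": [0, 0, 0], "rotation": [0, 0, 0], "grip": 0}
    - {"linear": [0, 0, 0], "rotation": [0, 0, 0], "grip": -0.2}
    - {"linear": [0, 0, 0], "rotation": [0, 0, 0], "grip": -0.2}
    - {"linear": [0, 0, 0.01], "rotation": [0, 0, 0], "grip": -0.2}
    - {"linear": [0, 0, 0.02], "rotation": [0, 0, 0], "grip": -0.2}
    - {"linear": [0, 0, 0.035], "rotation": [0, 0, 0], "grip": -0.2}
    - {"linear": [0, 0, 0.04], "rotation": [0, 0, 0], "grip": -0.2}
    - {"linear": [0, 0, 0.04], "rotation": [0, 0, 0], "grip": -0.2}
    - {"linear": [0, 0, 0.04], "rotation": [0, 0, 0], "grip": -0.2}

```text
time: 66.87
tcp_pos: [454.4, -153.0, 227.8]
eef_rot: [0.982, 0.188, -0.0, -0.0]
contact_force: [1.0, -0.9, 0.6]
finger_gap: 51.1
```

Call:
step_arm:
  motion:
    - {"linear": [0, 0, 0.04], "rotation": [0, 0, 0], "grip": -0.2}
    - {"linear": [0, 0, 0.02], "rotation": [0, 0, 0], "grip": -0.2}
    - {"linear": [0, 0, 0], "rotation": [0, 0, 0], "grip": -0.2}
    - {"linear": [0, 0, 0], "rotation": [0, 0, 0], "grip": -0.2}
    - {"linear": [0, 0, 0], "rotation": [0, 0, 0], "grip": -0.2}
    - {"linear": [0, 0, 0], "rotation": [0, 0, 0], "grip": -0.2}

```text
time: 67.37
tcp_pos: [453.8, -153.4, 284.1]
eef_rot: [0.982, 0.188, -0.001, -0.001]
contact_force: [-0.6, -0.0, 0.7]
finger_gap: 51.5
```

```bash
python3 - <<'E'
from h import *
im=cam('wrist'); save(im,'w29.png'); s=im['state'];print(s['tcp_pos'],s['contact_force'],s['time']); tray(im); g=grips(im)
c=np.array([495.4,-214.1]); a=np.radians(-9.9); 
for o in g:
    d=np.array(o[0])-c; print((d@[np.cos(a),np.sin(a)]).round(1),(d@[-np.sin(a),np.cos(a)]).round(1))
im=cam('side'); save(im,'s29.png')
P=cloud(im)
for n,(x,y) in (('blue',(469.5,260)),('green',(467,200)),('red',(463,142))):
    m=(np.hypot(P[...,0]-x,P[...,1]-y)<6); print(n,np.median(P[m][:,2]))
E
```

```text
[ 453.76898124 -153.44778084  284.11892972] [-0.60899199 -0.03309928  0.6884946 ] 67.3667
tray [ 495.5 -214. ] [260.4 210.5] 80.0 4.0
(array([ 679. , -288.4]), np.float64(111.8), array([19.9, 12.2]), -72.0, 332, (np.float64(461.0), np.float64(7.0)), array([25., 22., 20.]))
(array([ 556.5, -170.5]), np.float64(115.9), array([25.7, 16. ]), 70.0, 424, (np.float64(303.0), np.float64(84.0)), array([37., 36., 37.]))
(array([ 456.4, -154.2]), np.float64(116.1), array([25.5, 15.1]), -67.5, 335, (np.float64(255.0), np.float64(164.0)), array([35., 34., 35.]))
(array([ 439.1, -262.7]), np.float64(115.8), array([25.8, 15.4]), 67.5, 336, (np.float64(333.0), np.float64(209.0)), array([34., 33., 33.]))
(array([ 374.9, -563.3]), np.float64(102.2), array([43.8,  2.8]), 33.0, 49, (np.float64(510.0), np.float64(325.0)), array([16., 17., 17.]))
193.6 -41.6
52.7 53.5
-48.7 52.3
-47.1 -57.6
-58.7 -364.7
blue 62.18733305806768
green 61.850833086700106
red 61.09879718164672
```

View pics/s29.png

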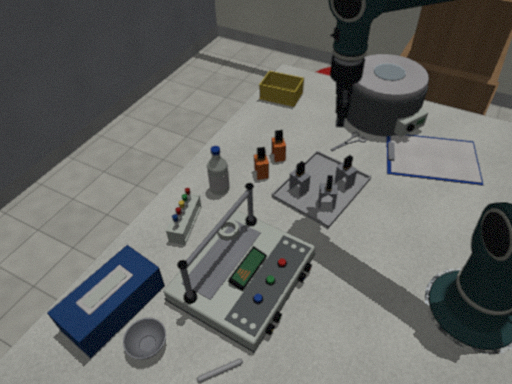

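View pics/w29.png

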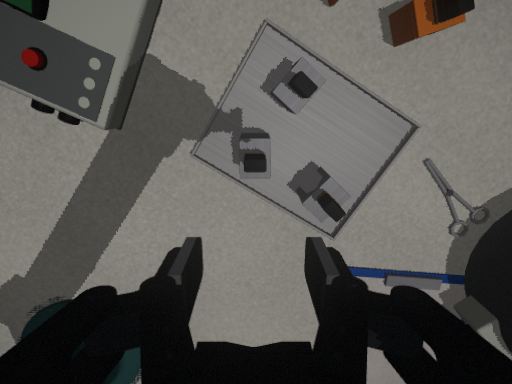

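All three weights stand upright in the tray, at wrist pixels (303,84), (255,164) and (333,209). The bar is empty, the keys are up and the arm is clear, so I am handing in.

```bash
python3 -c "
from plant import robot
print(robot.close_job())"
```

```text
the job is handed in; nothing more can be done
None
```

The job is handed in at about 67 s of the 210 s allowed, with every step done in order. No verdict was reported.

**What I did:**
- I pressed the blue zero key to its click with the bar empty.
- I hung all three weights on the bar.
- I pressed the green accept key to its click.
- I stood the weights back in the tray where they came from.

**Key presses:** The force rose to about 5.5 N and then fell to about 3.5 N at roughly 3.6 mm of travel on both keys. That is past the click and short of the 4.7 mm limit. The travel is worked out from where the finger first touched, so it is good to about 0.3 mm.

**Last checks:**
- **Weights hung:** The wrist camera put the three grips within about 0.5 mm of the bar line, with their tops at 241 mm as expected.
- **Weights returned:** They stand upright with grip tops at 116 mm, about 50 to 60 mm from the tray's centre lines, well inside its edges. The tray has not moved.
- **Keys:** The wrist camera showed all keys fully up (63.5 mm) after the accept press. The side camera read 61 to 62 mm at the end for all three, including the unpressed red one, so I take that as camera error.
- **Other things on the bench:** None look moved in the final pictures, but I did not measure each one.

**Disagreements:**
- The closed fingertips end about 37.5 mm short of the reported TCP, unlike the description. I found this with depth images and by touch, and worked from the real tip.
- The side camera reads about 4 to 7 mm off from the wrist camera, so I relied on the wrist camera.

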